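# Set the drill feed guide with its gauge and load the brackets

### The job

Set up the bench drill's feed guide and load it: fit the red T-handle fully down on the square head of the eccentric green roller and lay the orange gauge's blade flat along the fence, its middle about opposite the roller, then turn the roller up to the gauge so that it has at most 2 mm of play yet still slides easily, and draw the gauge out lengthwise along the lane to check. Then, keeping that gap, put the gauge and the T-handle back upright in the black tray, and stand every blue-webbed bracket on the guide in single file along the fence, foot down and lengthwise between the fence and the yellow line or its continuation, each close to the fence. Leave everything else on the bench alone.

Things in the scene. Friction and masses are not known exactly. Their poses are not given: they have to be found in the camera images.
- guide: fixed aluminium base plate of the feed guide, flat on the bench, 12 mm thick. Origin on the bench, z up; spans x -72.5 to 57.5, y -170 to 170 mm. The fence stands along its +x side; roller pivot at x = -29, y = 100 mm. A thin yellow line runs along y at x = -6 mm, y -167 to 73 mm; the lane is the strip between it and the fence.
- fence: blue fence bar fixed on the base plate, 20 mm thick (x), 330 mm long (y), 18 mm tall; origin at the centre of its underside, 12 mm over the bench. Its working face, towards the roller, is at its x = -10 mm. Parallel to the guide, but its x on the guide differs by a few mm from start to start, so the right roller angle differs too.
- nip (a point): point fixed on the fence (frame as the fence's), on the plate's top, 15 mm from the fence's face, opposite the roller's pivot: where the middle of the gauge's width lies in the gap between fence and roller.
- roller (a joint): turn of the eccentric roller on its vertical pivot, rad, 0 to 2.6; grows CLOCKWISE seen from above. At 0 it stands farthest from the fence; gap = G + 12 mm x cos(value), G 29 to 33 mm depending on the fence. Starts between 0.35 and 0.75. Stiff: needs about 0.12 N m and stays where it is left.
- roller_centre (a point): centre of the round green roller disc (56 mm diameter, 14 to 34 mm over the bench), 12 mm off the pivot, about which it swings. Gap between roller and fence = distance of this point from the fence's face, square to it, less 28 mm. A white mark on the disc points from the pivot to the side that stands out.
- roller_square (a point): centre of the top of the steel square head, on the roller's pivot axis; turns with the roller; its x and y axes are square to the head's flats. Head 22 x 22 mm, 34 to 62 mm over the bench, its uppermost 5 mm tapered to 14 mm.
- handle: red T-handle, 0.12 kg. Origin at the centre of its underside, z up. Hub 38 x 38 x 32 mm with a 24 x 24 mm square bore 26 mm deep from below, square to its x and y; on it a bar along y: 80 mm long, 14 mm thick (x), from z 32 to 60 mm. Fits the head in any quarter turn; fully down its origin is 36 mm over the bench; about 5 degrees of rotary play each way. Starts upright in the tray.
- gauge: orange gap gauge, 0.12 kg. Origin at the centre of its underside, z up, long axis y. Blade 30 mm wide (x), 140 mm long, 18 mm tall; on it an upright grip fin 14 mm thick (x), 40 mm long (y, centred at y = -45 mm), from z 18 to 58 mm. Starts lying in the tray.
- tray: black set-up tray, fixed on the bench, outside 210 mm (x) x 190 mm (y), walls 5 mm thick and 18 mm tall, floor 5 mm thick. Origin at the centre of its underside on the bench.
- bracket1: bracket, aluminium foot and blue plastic web, one of four alike, of which 2 or 3 are there; about 0.12 kg. Origin at the centre of its underside, z up, long axis y. Foot 28 mm wide (x), 64 mm long (y), 18 mm tall; on it an upright web 14 mm thick (x), 50 mm long (y), from 18 to 50 mm above the origin. Starts upright, loose on the bench.
- bracket2: bracket, aluminium foot and blue plastic web, one of four alike, of which 2 or 3 are there; about 0.12 kg. Origin at the centre of its underside, z up, long axis y. Foot 28 mm wide (x), 64 mm long (y), 18 mm tall; on it an upright web 14 mm thick (x), 50 mm long (y), from 18 to 50 mm above the origin. Starts upright, loose on the bench.
- bracket3: bracket, aluminium foot and blue plastic web, one of four alike, of which 2 or 3 are there; about 0.12 kg. Origin at the centre of its underside, z up, long axis y. Foot 28 mm wide (x), 64 mm long (y), 18 mm tall; on it an upright web 14 mm thick (x), 50 mm long (y), from 18 to 50 mm above the origin. Starts upright, loose on the bench.
- bracket4: bracket, aluminium foot and blue plastic web, one of four alike, of which 2 or 3 are there; about 0.12 kg. Origin at the centre of its underside, z up, long axis y. Foot 28 mm wide (x), 64 mm long (y), 18 mm tall; on it an upright web 14 mm thick (x), 50 mm long (y), from 18 to 50 mm above the origin. Starts upright, loose on the bench.
- glue: bystander, to be left alone: blue glue bottle with a red cap, 50 mm diameter, 130 mm tall
- tape_roll: bystander, to be left alone: grey roll of tape, 96 mm diameter, 30 mm tall
- wrench: bystander, to be left alone: steel wrench lying flat
- screwdriver: bystander, to be left alone: screwdriver lying flat
- tape_measure: bystander, to be left alone: yellow tape measure, about 75 mm long, 72 mm tall
- wheel: bystander, to be left alone: black rubber wheel lying flat, 90 mm diameter, 30 mm tall
- battery: bystander, to be left alone: black battery pack 50 x 110 x 45 mm
Not all that is in view belongs to the job. What is shaped like the bracket1 but pink or purple is not meant.

How it is judged (in metres and radians):
On the way, in this order (a step that is already met when the one before it is completed fails the run):
1. the T-handle is fully down on the square head and the gauge lies flat in the gap, along the fence, with its middle within 40 mm of the roller's pivot along the lane (horizontal distance between handle and roller_square below 0.004 m and z of handle in the frame of guide below 0.041 m and angle between each of handle, gauge's own z axis and vertical below 0.1 rad and z of gauge in the frame of fence between -0.004 and 0.004 m and angle between the y axis of gauge and the y axis of fence, either way round below 0.15 rad and x of gauge in the frame of fence between -0.036 and -0.023 m and horizontal distance between gauge and nip below 0.04 m), for 0.2 s.
2. with handle and gauge still so, the roller has been turned up to the gauge: gap 29.6 to 32.0 mm (all of step 1 and x of roller_centre in the frame of fence between -0.07 and -0.0676 m), for 0.2 s.
3. the gauge has been drawn lengthwise, still flat on the guide along the fence, until its middle is 50 to 140 mm from the nip, the gap unchanged (z of gauge in the frame of fence between -0.004 and 0.004 m and angle between the y axis of gauge and the y axis of fence, either way round below 0.15 rad and angle between gauge's own z axis and vertical below 0.1 rad and x of gauge in the frame of fence between -0.036 and -0.023 m and horizontal distance between gauge and nip between 0.05 and 0.14 m and x of roller_centre in the frame of fence between -0.07 and -0.0676 m), for 0.1 s.
At the end, for the whole second after the job is handed in: Gap 29.6 to 32.0 mm; handle and gauge at rest, upright, on the tray floor; every bracket present at rest and upright on the base plate, along the fence within 8 degrees, its foot at most 11 mm from the fence face, its middle within 145 mm of the fence middle (x of roller_centre in the frame of fence between -0.07 and -0.0676 m and x of handle in the frame of tray between -0.1 and 0.1 m and y of handle in the frame of tray between -0.09 and 0.09 m and z of each of handle, gauge in the frame of tray below 0.012 m and angle between each of handle, gauge, bracket1, bracket2, bracket3, bracket4's own z axis and vertical below 0.1 rad and linear speed of each of handle, gauge, bracket1, bracket2, bracket3, bracket4 below 0.02 m/s and x of gauge in the frame of tray between -0.1 and 0.1 m and y of gauge in the frame of tray between -0.09 and 0.09 m and z of bracket1 in the frame of fence between -0.004 and 0.004 m and angle between the y axis of each of bracket1, bracket2, bracket3, bracket4 and the y axis of fence, either way round below 0.15 rad and x of bracket1 in the frame of fence between -0.035 and -0.022 m and y of bracket1 in the frame of fence between -0.145 and 0.145 m and z of bracket2 in the frame of fence between -0.004 and 0.004 m and x of bracket2 in the frame of fence between -0.035 and -0.022 m and y of bracket2 in the frame of fence between -0.145 and 0.145 m and z of bracket3 in the frame of fence between -0.004 and 0.004 m and x of bracket3 in the frame of fence between -0.035 and -0.022 m and y of bracket3 in the frame of fence between -0.145 and 0.145 m and z of bracket4 in the frame of fence between -0.004 and 0.004 m and x of bracket4 in the frame of fence between -0.035 and -0.022 m and y of bracket4 in the frame of fence between -0.145 and 0.145 m); the robot touches nothing.
It fails at once if a bystander (bottle, tape roll, wrench, screwdriver, tape measure, wheel or battery) is moved more than 40 mm (distance of any of glue, tape_roll, wrench, screwdriver, tape_measure, wheel, battery from where it was at the start of the episode above 0.04 m).
Of bracket1, bracket2, bracket3, bracket4 only 2 to 3 are there at a start; the rules pass over those that are not, and their reading is None.
At some moment in a run one of bracket1, bracket2, bracket3, bracket4 may be knocked a few centimetres aside while the robot is not near it.
It also fails if it takes over 200 s, if anything falls off the work surface, if the arm or the gripper's body presses on something with over 40 N, if the wrist force passes 120 N, or if a joint passes its speed limit or range.

### The arm

A 6-joint arm with a two-finger parallel gripper is mounted at the origin on the work surface. World frame = base frame: x ahead of the robot, y to its left, z up, the work surface at z = 0. Lengths are in mm, angles in rad, forces in N, time in s.
With the tool pointing down it reaches from about 350 to 725 mm from the base axis. Payload 6 kg.
Tool frame: the origin (TCP) lies midway between the tips of the shut fingers; the grasp point (between the pads) lies 19 mm behind it (robot.hold_point_z is the distance from the TCP to the grasp point, in mm); z points along the fingers, y is the line along which they close (so a half turn about z gives the same grasp; the last joint's range is limited). The gripper opens to 85 mm and grips with 20 to 120 N. Pads are 22 mm wide; open, the fingers measure 114 mm over their backs; the gripper's body (76 mm by 85 mm) begins 54 mm behind the grasp point. The pads swing forward as they close: fully open they stand 13 mm farther back than shut.
Start: joints at [1.59, 0.04, 0.085, 0, -1.615, -0.334], TCP at [185.749, 570.5, 231.261] pointing down, gripper open.
Joint ranges: [-2.56, 2.56], [-1.29, 2.01], [-1.08, 1.49], [-3.29, 1.98], [-2.81, -0.18], [-2.99, 2.99]. Speed limits (rad/s): [2.57, 2.57, 3.01, 3.14, 3.14, 3.14].

### API

Orientations are given as a unit quaternion [x, y, z, w].
In Python, from station import robot gives the robot as it stands.
- The arm moves only by the tool move_arm, never from a script. Its argument "increments" is a list of rows, each an object of numbers: "tx", "ty", "tz": the shift along the world's x, y, z in cm; "wx", "wy", "wz": the turn, a rotation vector about the world's x, y, z in degrees; "fingers": the closure in counts, from 0 (fully open) to 255 (shut). A call has 1 to 12 rows; each row is the pose to reach, as a shift and turn from the pose commanded when the call began; what a row does not reach only later rows make up. A row lasts 1/12 s, in which the tool goes at most 41.7 mm and 7.16 degrees, less where a joint would pass 70% of its speed; a pose out of reach is approached as far as the arm can. A call with a gripper value outside its range is refused whole. The fingers move at their own pace and stop on an object; "newtons" is the grip in N (left out, the last holds). Time passes only in rows, so rows that repeat a pose let the fingers close. It gives the time, the measured TCP pose, the force, the opening and the grip force at its end, in the units of the state.
- robot.get_obs(): the state, without advancing time (a new reading comes with each control period).
- robot.camera(name): name is "scene" or "top" or "wrist"; returns the picture (420x560x3 uint8, red, green, blue); there is no depth.
- robot.camera_model(name): a dict with "fx", "fy", "cx", "cy" (pixels), "world_from_camera" (4x4, takes a point from camera to world coordinates). Camera axes: x right, y up, looking along -z (the intrinsics and any distortion apply to the point x, -y, -z); pixel columns grow to the right and rows downward; lengths in mm; the calibration is good to about 2 mm. A picture is of the moment at which its call begins: read the wrist's pose just before it. camera_model takes no time and is no camera call; for the wrist camera it gives the pose at the moment of the call.
- robot.job_done(): hands the job in; it is judged then, once.
The state is a dict: "time": time; "joint_pos": joint angles; "dq": joint speeds; "joint_efforts": joint torques, N m; "ee_pos": TCP position; "orientation": TCP orientation; "wrist_force": force on the tool from outside, world axes, zero at the start; "ft_torque": the same for the moment, N m; "finger_gap": finger opening in mm; "finger_force": force on a finger pad.
Only numpy, scipy, OpenCV 4.12 (cv2) and the standard library are available. Lean on these libraries where they do the work, as an engineer would, in place of code of your own. Each camera call takes 0.05 s, during which the arm holds its last target. There are 200 camera calls.

## Working session

There is one attempt and no reset: what is moved stays moved. The work goes in short steps, Python scripts to look and compute and a tool call to move; the robot and the scene stay as the last step left them, time stands still between calls to the robot, and variables do not carry over. Pictures are saved under pics/ and viewed, at most 14 in all, crops included, and the job is handed in when it is done.

Besides the shell and the picture viewer there is one more tool, called in YAML: its name, and indented under it one key for each argument. move_arm: Moves the arm, as the interface text tells. Its arguments: {"type":"object","properties":{"increments":{"type":"array","items":{"type":"object","properties":{"tx":{"type":"number"},"ty":{"type":"number"},"tz":{"type":"number"},"wx":{"type":"number"},"wy":{"type":"number"},"wz":{"type":"number"},"fingers":{"type":"number"}}}},"newtons":{"type":"number"}},"required":["increments"]}

```bash
mkdir -p pics
cat > h.py <<'E'
import numpy as np, cv2
from station import robot
def snap(n,f):
    m=robot.camera_model(n); im=robot.camera(n); cv2.imwrite('pics/'+f,im[:,:,::-1]); return im,m
def ray(m,u,v):
    W=np.array(m["world_from_camera"]); d=np.array([(u-m["cx"])/m["fx"],-(v-m["cy"])/m["fy"],-1.])
    return W[:3,3],W[:3,:3]@d
def onz(m,u,v,z):
    o,d=ray(m,u,v); return o+d*(z-o[2])/d[2]
def proj(m,p):
    W=np.array(m["world_from_camera"]); c=W[:3,:3].T@(np.array(p,float)-W[:3,3])
    return m["cx"]+m["fx"]*c[0]/-c[2], m["cy"]-m["fy"]*c[1]/-c[2]
def blobs(im,m,lo,hi,z,amin=60):
    h=cv2.cvtColor(im,cv2.COLOR_RGB2HSV); k=cv2.inRange(h,np.array(lo),np.array(hi))
    cs,_=cv2.findContours(k,cv2.RETR_EXTERNAL,cv2.CHAIN_APPROX_NONE); out=[]
    for c in cs:
        a=cv2.contourArea(c)
        if a<amin: continue
        q=np.array([onz(m,u,v,z)[:2] for u,v in c[:,0]],np.float32)
        (x,y),(w,l),t=cv2.minAreaRect(q); u,v=c[:,0].mean(0)
        if w>l: w,l,t=l,w,t-90
        out.append((int(a),int(u),int(v),round(x,1),round(y,1),round(w,1),round(l,1),round((t+90)%180,1)))
    return out # area,u,v,x,y,short,long,angle of long axis from world x (deg)
E
python3 - <<'E'
from h import *
for n in("top","scene"):
    im,m=snap(n,n+"0.png"); print(n,{k:(np.round(v,3).tolist()) for k,v in m.items()})
print(robot.get_obs()); print(robot.hold_point_z)
E
```

```text
top {'fx': 515.734, 'fy': 515.734, 'cx': 273.616, 'cy': 206.83, 'world_from_camera': [[-0.009, 0.997, -0.078, 454.483], [-1.0, -0.009, 0.004, -39.599], [0.003, 0.078, 0.997, 1346.218], [0.0, 0.0, 0.0, 1.0]]}
scene {'fx': 461.38, 'fy': 461.38, 'cx': 278.949, 'cy': 208.623, 'world_from_camera': [[0.075, -0.644, 0.761, 1437.1], [0.997, 0.046, -0.06, -103.823], [0.004, 0.763, 0.646, 840.082], [0.0, 0.0, 0.0, 1.0]]}
{'time': 0.1, 'joint_pos': array([ 1.58970585e+00,  4.07602721e-02,  8.39330591e-02, -3.87109612e-04,
       -1.61549764e+00, -3.33688765e-01]), 'dq': array([ 0.0013316 , -0.0025336 ,  0.00482922,  0.0003335 , -0.00248199,
       -0.00024603]), 'joint_efforts': array([-5.24938558e-03, -3.69340289e+01,  3.48279154e+01,  6.95193529e+00,
       -4.59634888e-03,  1.14818864e-06]), 'ee_pos': array([185.61622923, 570.26657115, 230.39036432]), 'orientation': array([ 9.87640826e-01, -1.56732185e-01, -5.63286702e-05,  7.86330983e-04]), 'wrist_force': array([ 0.45972142,  0.5893336 , -0.61087163]), 'ft_torque': array([0.03077076, 0.00329203, 0.03202389]), 'finger_force': 0.0, 'finger_gap': 85.48570365567275}
18.700000000000003
```

View pics/top0.png

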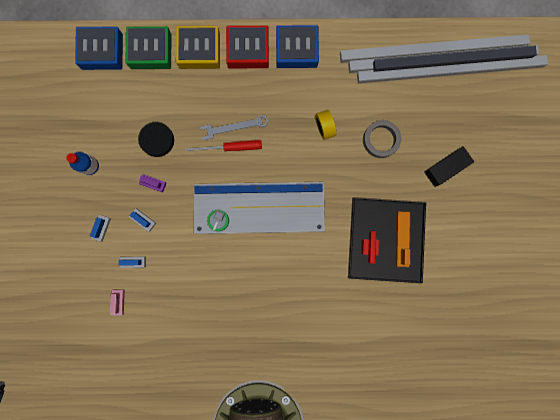

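View pics/scene0.png

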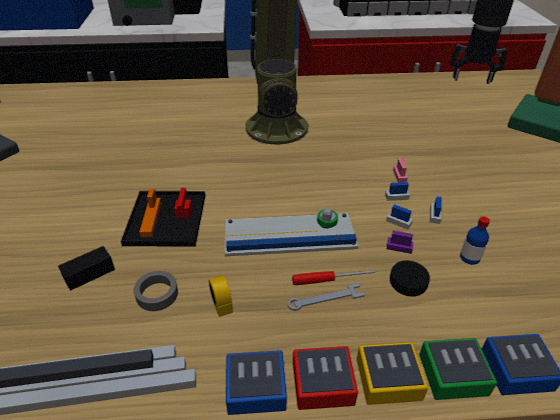

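The top view shows the guide at (259,208) with the fence on the far side and the roller at (218,219). The handle is at (371,247) and the gauge at (404,238), with its fin at (404,258). There are three blue brackets at (100,228), (143,219) and (131,262).

Run:
```python
from h import *
im=cv2.imread('pics/top0.png')[:,:,::-1].copy(); m=robot.camera_model("top")
B=lambda *a,**k:[print(r) for r in blobs(im,m,*a,**k)]
print("orange");B((8,150,120),(18,255,255),18)
print("red");B((0,150,90),(5,255,255),55,amin=20)
print("blue webs z50");B((100,120,70),(125,255,255),50,amin=20)
print("fence z30");B((100,120,70),(125,255,255),30,amin=500)
print("green z34");B((45,80,60),(85,255,255),34,amin=20)
print("yellow z12");B((18,80,100),(32,255,255),12,amin=30)
c=im[180:310,80:420]; 
def up(u0,u1,v0,v1,f): cv2.imwrite('pics/'+f,cv2.resize(im[v0:v1,u0:u1,::-1],None,fx=4,fy=4,interpolation=cv2.INTER_CUBIC))
a=cv2.resize(im[178:308,80:340],None,fx=3,fy=3,interpolation=cv2.INTER_CUBIC)
cv2.imwrite('pics/c1.png',a[:,:,::-1])
up(340,435,190,290,'c2.png')
```

```text
orange
(600, 403, 239, 472.4, -376.7, 30.9, 139.3, 178.3)
red
(68, 365, 246, 453.8, -273.0, 12.5, 37.5, 178.7)
(180, 373, 246, 452.4, -294.2, 20.0, 79.8, 178.6)
(59, 71, 157, 684.8, 467.7, 22.7, 23.2, 1.2)
(281, 241, 145, 712.4, 33.1, 22.9, 94.7, 93.6)
(1476, 246, 44, 975.4, 20.2, 98.0, 108.1, 89.9)
blue webs z50
(76, 128, 262, 420.7, 319.3, 9.9, 47.6, 89.5)
(88, 95, 227, 508.2, 403.5, 14.6, 48.1, 161.4)
(87, 138, 218, 528.4, 295.2, 13.4, 49.7, 53.0)
(769, 259, 188, 602.4, -5.5, 18.7, 323.5, 90.5)
(193, 79, 161, 675.0, 446.0, 43.7, 46.6, 150.1)
(1516, 96, 45, 977.6, 409.5, 98.2, 109.0, 89.5)
(1463, 297, 44, 977.4, -108.9, 95.7, 108.6, 89.5)
fence z30
(769, 259, 188, 604.6, -4.9, 18.9, 328.5, 90.5)
(1516, 96, 45, 985.7, 416.4, 99.7, 110.7, 89.5)
(1463, 297, 44, 985.5, -110.0, 97.2, 110.2, 89.5)
green z34
(62, 223, 221, 522.1, 85.7, 29.3, 52.9, 168.1)
(39, 210, 219, 527.3, 117.3, 17.6, 49.0, 170.5)
(1478, 146, 44, 984.9, 284.0, 99.6, 107.4, 90.4)
yellow z12
(220699, 279, 221, 544.4, -62.4, 1045.5, 1493.1, 89.5)
```

View pics/c1.png

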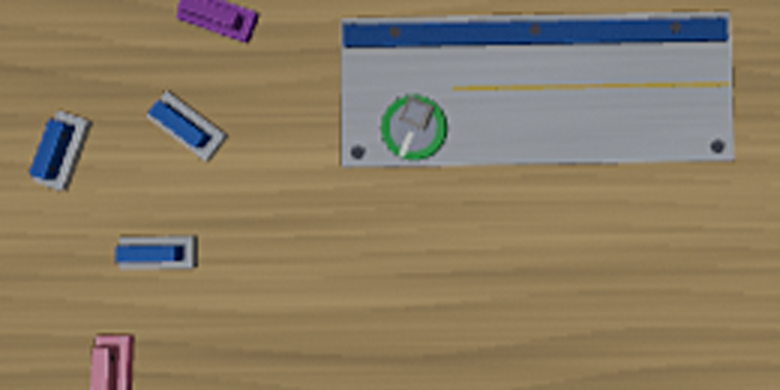

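View pics/c2.png

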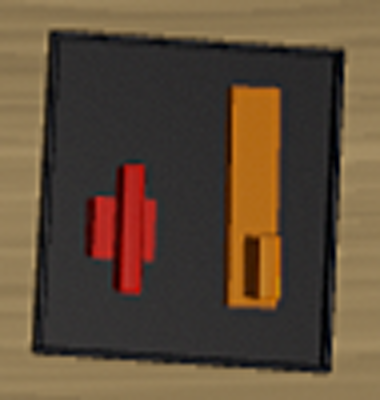

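The brackets stand loose to the left of the guide. The roller's white mark points down-left, which gives a turn of about 0.45 rad. I'm moving over the tray to look closer with the wrist camera.

move_arm:
  increments:
    - {"tx": 8, "ty": -15, "wz": -28}
    - {"tx": 16, "ty": -30, "wz": -56}
    - {"tx": 26, "ty": -40, "wz": -70}
    - {"tx": 26, "ty": -40, "wz": -70}
    - {"tx": 26, "ty": -40, "wz": -70}
    - {"tx": 26, "ty": -40, "wz": -70}
    - {"tx": 26, "ty": -40, "wz": -70}
    - {"tx": 26, "ty": -40, "wz": -70}
    - {"tx": 26, "ty": -40, "wz": -70}
    - {"tx": 26, "ty": -40, "wz": -70}
    - {"tx": 26, "ty": -40, "wz": -70}
    - {"tx": 26, "ty": -40, "wz": -70}

```text
invalid input at $.increments[0]: expected keys tx, ty, tz, wx, wy, wz, fingers
```

move_arm:
  increments:
    - {"tx": 0, "ty": -48, "wz": -80}
    - {"tx": 0, "ty": -48, "wz": -80}
    - {"tx": 0, "ty": -48, "wz": -80}
    - {"tx": 0, "ty": -48, "wz": -80}
    - {"tx": 0, "ty": -48, "wz": -80}
    - {"tx": 0, "ty": -48, "wz": -80}
    - {"tx": 0, "ty": -48, "wz": -80}
    - {"tx": 0, "ty": -48, "wz": -80}
    - {"tx": 0, "ty": -48, "wz": -80}
    - {"tx": 0, "ty": -48, "wz": -80}
    - {"tx": 0, "ty": -48, "wz": -80}
    - {"tx": 0, "ty": -48, "wz": -80}

```text
invalid input at $.increments[0]: expected keys tx, ty, tz, wx, wy, wz, fingers
```

```bash
cat >> h.py <<'E'
def st():
    s=robot.get_obs(); from scipy.spatial.transform import Rotation as R
    y=R.from_quat(s["orientation"]).as_matrix()[:,1]
    print('t',round(s['time'],2),'tcp',np.round(s['ee_pos'],1),'close',round(np.degrees(np.arctan2(y[1],y[0])),2),'tilt',np.round(R.from_quat(s["orientation"]).as_matrix()[:,2],3),'q',np.round(s['joint_pos'],2),'F',np.round(s['wrist_force'],1),'T',np.round(s['ft_torque'],2),'gap',round(s['finger_gap'],1),s['finger_force'])
E
python3 - <<'E'
from h import *
st(); im,m=snap("wrist","w0.png"); print({k:(np.round(v,3).tolist()) for k,v in m.items()})
print("orange",blobs(im,m,(8,120,80),(18,255,255),23,200))
print("red",blobs(im,m,(0,120,60),(5,255,255),65,200))
E
```

```text
t 0.1 tcp [185.6 570.3 230.4] close -108.03 tilt [-0.    -0.002 -1.   ] q [ 1.59  0.04  0.08 -0.   -1.62 -0.33] F [ 0.5  0.6 -0.6] T [0.03 0.   0.03] gap 85.5 0.0
{'fx': 293.723, 'fy': 293.723, 'cx': 279.099, 'cy': 210.279, 'world_from_camera': [[-0.31, 0.918, 0.249, 249.184], [-0.951, -0.299, -0.08, 549.32], [0.001, -0.262, 0.965, 372.352], [0.0, 0.0, 0.0, 1.0]]}
orange []
red []
```

View pics/w0.png

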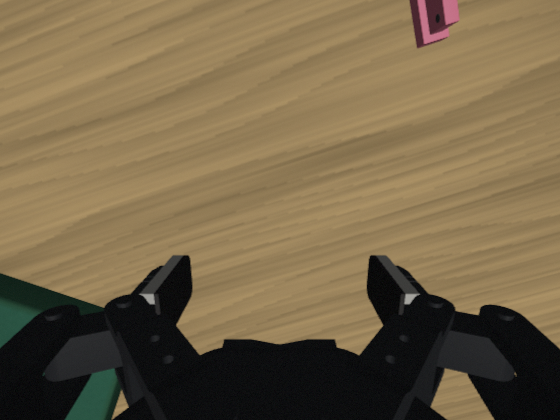

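The picture shows only bench, the pink decoy and the fingers. The moves were refused because every key has to be present in each row, so I'm repeating them.

move_arm:
  increments:
    - {"tx": 8, "ty": -15, "tz": 0, "wx": 0, "wy": 0, "wz": -28, "fingers": 0}
    - {"tx": 16, "ty": -30, "tz": 0, "wx": 0, "wy": 0, "wz": -56, "fingers": 0}
    - {"tx": 26, "ty": -40, "tz": 0, "wx": 0, "wy": 0, "wz": -70, "fingers": 0}
    - {"tx": 26, "ty": -40, "tz": 0, "wx": 0, "wy": 0, "wz": -70, "fingers": 0}
    - {"tx": 26, "ty": -40, "tz": 0, "wx": 0, "wy": 0, "wz": -70, "fingers": 0}
    - {"tx": 26, "ty": -40, "tz": 0, "wx": 0, "wy": 0, "wz": -70, "fingers": 0}
    - {"tx": 26, "ty": -40, "tz": 0, "wx": 0, "wy": 0, "wz": -70, "fingers": 0}
    - {"tx": 26, "ty": -40, "tz": 0, "wx": 0, "wy": 0, "wz": -70, "fingers": 0}
    - {"tx": 26, "ty": -40, "tz": 0, "wx": 0, "wy": 0, "wz": -70, "fingers": 0}
    - {"tx": 26, "ty": -40, "tz": 0, "wx": 0, "wy": 0, "wz": -70, "fingers": 0}
    - {"tx": 26, "ty": -40, "tz": 0, "wx": 0, "wy": 0, "wz": -70, "fingers": 0}
    - {"tx": 26, "ty": -40, "tz": 0, "wx": 0, "wy": 0, "wz": -70, "fingers": 0}

```text
time: 1.15
ee_pos: [447.1, 167.1, 231.3]
orientation: [0.718, -0.696, 0.0, 0.0]
wrist_force: [-0.1, 0.9, -0.1]
finger_gap: 85.2
finger_force: 0.0
```

```bash
python3 -c "
from h import *
st()"
```

```text
t 1.15 tcp [447.1 167.1 231.3] close -178.21 tilt [ 0.    -0.001 -1.   ] q [ 0.78 -0.29 -0.22  0.   -1.65 -0.75] F [-0.1  0.9 -0.1] T [ 0.09 -0.01 -0.06] gap 85.2 0.0
```

move_arm:
  increments:
    - {"tx": -0.7, "ty": -49, "tz": 5, "wx": 0, "wy": 0, "wz": -85, "fingers": 0}
    - {"tx": -0.7, "ty": -49, "tz": 5, "wx": 0, "wy": 0, "wz": -85, "fingers": 0}
    - {"tx": -0.7, "ty": -49, "tz": 5, "wx": 0, "wy": 0, "wz": -85, "fingers": 0}
    - {"tx": -0.7, "ty": -49, "tz": 5, "wx": 0, "wy": 0, "wz": -85, "fingers": 0}
    - {"tx": -0.7, "ty": -49, "tz": 5, "wx": 0, "wy": 0, "wz": -85, "fingers": 0}
    - {"tx": -0.7, "ty": -49, "tz": 5, "wx": 0, "wy": 0, "wz": -85, "fingers": 0}
    - {"tx": -0.7, "ty": -49, "tz": 5, "wx": 0, "wy": 0, "wz": -85, "fingers": 0}
    - {"tx": -0.7, "ty": -49, "tz": 5, "wx": 0, "wy": 0, "wz": -85, "fingers": 0}
    - {"tx": -0.7, "ty": -49, "tz": 5, "wx": 0, "wy": 0, "wz": -85, "fingers": 0}
    - {"tx": -0.7, "ty": -49, "tz": 5, "wx": 0, "wy": 0, "wz": -85, "fingers": 0}
    - {"tx": -0.7, "ty": -49, "tz": 5, "wx": 0, "wy": 0, "wz": -85, "fingers": 0}
    - {"tx": -0.7, "ty": -49, "tz": 5, "wx": 0, "wy": 0, "wz": -85, "fingers": 0}

```text
time: 2.15
ee_pos: [438.0, -322.2, 281.2]
orientation: [-0.057, 0.998, 0.0, -0.0]
wrist_force: [2.0, 1.2, 0.7]
finger_gap: 85.8
finger_force: 0.0
```

Run:
```python
from h import *
st(); im,m=snap("wrist","w1.png")
print("orange",blobs(im,m,(8,120,60),(18,255,255),23,200))
print("red",blobs(im,m,(0,120,60),(5,255,255),65,200))
```

```text
t 2.15 tcp [ 438.  -322.2  281.2] close 96.54 tilt [-0.  0. -1.] q [-0.26 -0.1   0.04 -0.   -1.71 -1.19] F [2.  1.2 0.7] T [ 0.08 -0.14 -0.02] gap 85.8 0.0
orange [(2175, 238, 197, 472.2, -376.7, 32.6, 142.3, 177.3)]
red [(1269, 301, 197, 451.3, -294.2, 37.6, 81.6, 176.8)]
```

View pics/w1.png

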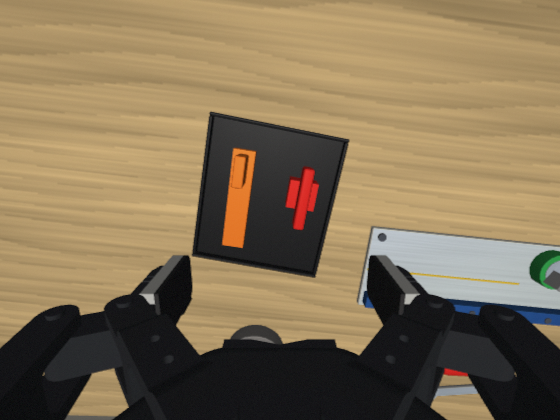

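Tray and both items are in view: gauge at (238,197), handle at (301,197). I'm going down over the gauge's fin.

move_arm:
  increments:
    - {"tx": -1.1, "ty": -5.3, "tz": -16, "wx": 0, "wy": 0, "wz": -8.5, "fingers": 0}
    - {"tx": -1.1, "ty": -5.3, "tz": -16, "wx": 0, "wy": 0, "wz": -8.5, "fingers": 0}
    - {"tx": -1.1, "ty": -5.3, "tz": -16, "wx": 0, "wy": 0, "wz": -8.5, "fingers": 0}
    - {"tx": -1.1, "ty": -5.3, "tz": -16, "wx": 0, "wy": 0, "wz": -8.5, "fingers": 0}
    - {"tx": -1.1, "ty": -5.3, "tz": -16, "wx": 0, "wy": 0, "wz": -8.5, "fingers": 0}
    - {"tx": -1.1, "ty": -5.3, "tz": -16, "wx": 0, "wy": 0, "wz": -8.5, "fingers": 0}
    - {"tx": -1.1, "ty": -5.3, "tz": -16, "wx": 0, "wy": 0, "wz": -8.5, "fingers": 0}

```text
time: 2.78
ee_pos: [428.4, -372.9, 123.3]
orientation: [0.013, 1.0, -0.001, 0.001]
wrist_force: [0.6, -0.1, 0.6]
finger_gap: 85.4
finger_force: 0.0
```

Run:
```python
from h import *
st(); im,m=snap("wrist","w2.png")
print("orange",blobs(im,m,(8,120,60),(18,255,255),23,200))
print("orange top bright",blobs(im,m,(8,120,60),(18,255,255),63,200))
print("red",blobs(im,m,(0,120,60),(5,255,255),65,200))
```

```text
t 2.78 tcp [ 428.4 -372.9  123.3] close 88.48 tilt [ 0.001 -0.002 -1.   ] q [-0.36 -0.03 -0.18  0.   -1.42 -1.24] F [ 0.6 -0.1  0.6] T [ 0.02 -0.04 -0.02] gap 85.4 0.0
orange [(5006, 276, 250, 471.3, -377.1, 31.3, 143.1, 177.4)]
orange top bright [(5006, 276, 250, 453.3, -376.2, 26.1, 119.5, 177.4)]
red [(3098, 378, 230, 433.9, -303.6, 41.1, 53.8, 176.9)]
```

View pics/w2.png

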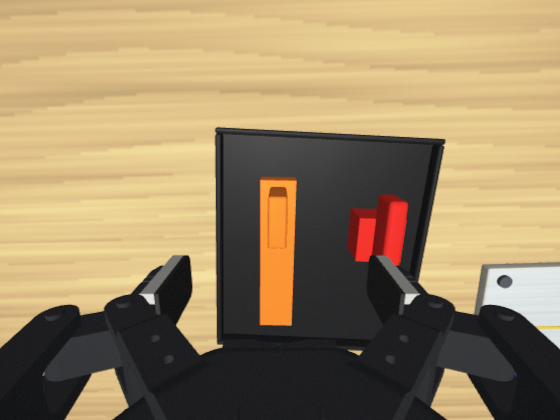

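The picture shows the gauge upright at (276,250) with its fin top at (278,215), between the fingers. I'm narrowing the fingers, descending and gripping.

move_arm:
  increments:
    - {"tx": -0.1, "ty": -0.1, "tz": 0, "wx": 0, "wy": 0, "wz": -1, "fingers": 110}
    - {"tx": -0.1, "ty": -0.1, "tz": -3, "wx": 0, "wy": 0, "wz": -1, "fingers": 110}
    - {"tx": -0.1, "ty": -0.1, "tz": -6, "wx": 0, "wy": 0, "wz": -1, "fingers": 110}
    - {"tx": -0.1, "ty": -0.1, "tz": -9, "wx": 0, "wy": 0, "wz": -1, "fingers": 110}
    - {"tx": -0.1, "ty": -0.1, "tz": -9, "wx": 0, "wy": 0, "wz": -1, "fingers": 110}
    - {"tx": -0.1, "ty": -0.1, "tz": -9, "wx": 0, "wy": 0, "wz": -1, "fingers": 255}
    - {"tx": -0.1, "ty": -0.1, "tz": -9, "wx": 0, "wy": 0, "wz": -1, "fingers": 255}
    - {"tx": -0.1, "ty": -0.1, "tz": -9, "wx": 0, "wy": 0, "wz": -1, "fingers": 255}
    - {"tx": -0.1, "ty": -0.1, "tz": -9, "wx": 0, "wy": 0, "wz": -1, "fingers": 255}
    - {"tx": -0.1, "ty": -0.1, "tz": -9, "wx": 0, "wy": 0, "wz": -1, "fingers": 255}
    - {"tx": -0.1, "ty": -0.1, "tz": -9, "wx": 0, "wy": 0, "wz": -1, "fingers": 255}
  newtons: 40

```text
time: 3.75
ee_pos: [428.6, -374.5, 34.8]
orientation: [0.022, 1.0, -0.001, 0.002]
wrist_force: [0.3, 1.2, 6.2]
finger_gap: 13.5
finger_force: 41.3
```

Run:
```python
from h import *
st()
```

```text
t 3.75 tcp [ 428.6 -374.5   34.8] close 87.49 tilt [ 0.005 -0.003 -1.   ] q [-0.37  0.02 -0.3   0.   -1.25 -1.25] F [0.3 1.2 6.2] T [ 0.49 -0.09  0.04] gap 13.5 41.280730962753296
```

Gripped, with the fingers stopped at 13.5 mm. I'm lifting and carrying it towards the guide, turning by about 93°.

move_arm:
  increments:
    - {"tx": 0, "ty": 0, "tz": 4, "wx": 0, "wy": 0, "wz": 0, "fingers": 255}
    - {"tx": 0, "ty": 0, "tz": 8, "wx": 0, "wy": 0, "wz": 0, "fingers": 255}
    - {"tx": 1, "ty": 3, "tz": 12, "wx": 0, "wy": 0, "wz": 7, "fingers": 255}
    - {"tx": 3, "ty": 7, "tz": 15, "wx": 0, "wy": 0, "wz": 14, "fingers": 255}
    - {"tx": 5, "ty": 11, "tz": 15, "wx": 0, "wy": 0, "wz": 21, "fingers": 255}
    - {"tx": 7, "ty": 15, "tz": 15, "wx": 0, "wy": 0, "wz": 28, "fingers": 255}
    - {"tx": 8, "ty": 19, "tz": 15, "wx": 0, "wy": 0, "wz": 35, "fingers": 255}
    - {"tx": 9, "ty": 23, "tz": 15, "wx": 0, "wy": 0, "wz": 42, "fingers": 255}
    - {"tx": 9, "ty": 27, "tz": 15, "wx": 0, "wy": 0, "wz": 49, "fingers": 255}
    - {"tx": 9, "ty": 31, "tz": 15, "wx": 0, "wy": 0, "wz": 56, "fingers": 255}
    - {"tx": 9, "ty": 35, "tz": 15, "wx": 0, "wy": 0, "wz": 63, "fingers": 255}
    - {"tx": 9, "ty": 37, "tz": 15, "wx": 0, "wy": 0, "wz": 70, "fingers": 255}

```text
time: 4.75
ee_pos: [516.5, -1.0, 182.4]
orientation: [-0.558, 0.83, -0.0, 0.001]
wrist_force: [0.9, -0.7, -0.3]
finger_gap: 13.3
finger_force: 40.1
```

move_arm:
  increments:
    - {"tx": 0, "ty": -2, "tz": 0, "wx": 0, "wy": 0, "wz": 7, "fingers": 255}
    - {"tx": 0, "ty": -5, "tz": 0, "wx": 0, "wy": 0, "wz": 14, "fingers": 255}
    - {"tx": 0, "ty": -5, "tz": 0, "wx": 0, "wy": 0, "wz": 21, "fingers": 255}
    - {"tx": 0, "ty": -5, "tz": 0, "wx": 0, "wy": 0, "wz": 23, "fingers": 255}
    - {"tx": 0, "ty": -5, "tz": 0, "wx": 0, "wy": 0, "wz": 23, "fingers": 255}
    - {"tx": 0, "ty": -5, "tz": 0, "wx": 0, "wy": 0, "wz": 23, "fingers": 255}

```text
time: 5.25
ee_pos: [516.8, -53.4, 181.9]
orientation: [0.709, -0.705, 0.0, -0.0]
wrist_force: [1.3, -1.1, -0.7]
finger_gap: 13.3
finger_force: 40.1
```

Run:
```python
from h import *
st(); im,m=snap("wrist","w3.png")
st()
print("orange",blobs(im,m,(8,120,60),(18,255,255),160,200))
print("blue z30",blobs(im,m,(100,110,50),(125,255,255),30,100))
print("green z34",blobs(im,m,(45,80,40),(85,255,255),34,100))
print("yellow",blobs(im,m,(20,60,80),(32,255,255),12,60))
```

```text
t 5.25 tcp [516.8 -53.4 181.9] close -179.64 tilt [ 0.001  0.    -1.   ] q [ 0.28 -0.18 -0.21 -0.   -1.54 -0.28] F [ 1.3 -1.1 -0.7] T [-0.07  0.01  0.03] gap 13.3 40.093456506729126
t 5.3 tcp [516.8 -53.4 181.8] close -179.63 tilt [ 0.001  0.    -1.   ] q [ 0.28 -0.18 -0.21 -0.   -1.54 -0.28] F [ 0.2  1.5 -1.6] T [-0.01 -0.03  0.03] gap 13.0 40.093013048172
orange [(5615, 279, 268, 516.6, -33.3, 32.1, 98.1, 90.9)]
blue z30 [(4487, 193, 181, 603.9, -57.2, 22.4, 225.3, 90.4)]
green z34 []
yellow [(374, 239, 163, 559.9, -78.8, 3.3, 188.8, 90.4), (2046, 21, 64, 762.8, -181.8, 51.0, 68.4, 76.3)]
```

View pics/w3.png

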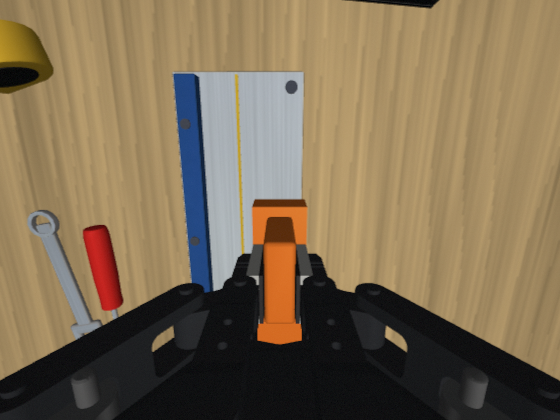

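The gauge hangs straight in the fingers. The fence runs down the left side (columns 175–210), and the yellow line at column 239 is clear. Next I'm computing the fence face and plate from the edges.

Run:
```python
from h import *
im=cv2.imread('pics/w3.png')[:,:,::-1].copy(); m=robot.camera_model("wrist")
h=cv2.cvtColor(im,cv2.COLOR_RGB2HSV)
k=cv2.inRange(h,np.array((100,110,30)),np.array((125,255,255)))
L=[];Rr=[];Y=[]
for v in range(90,270,6):
    u=np.flatnonzero(k[v,150:240])+150
    L.append(onz(m,u[0],v,30)[:2]); Rr.append(onz(m,u[-1]+1,v,12)[:2])
ky=cv2.inRange(h,np.array((20,60,80)),np.array((32,255,255)))
for v in range(80,250,6):
    u=np.flatnonzero(ky[v,225:255])+225
    if len(u): Y.append(onz(m,u.mean()+.5,v,12)[:2])
for n,P in(("far",L),("face",Rr),("yellow",Y)):
    P=np.array(P); a,b=np.polyfit(P[:,1],P[:,0],1); print(n,"x at y=0",round(b,2),"slope deg",round(np.degrees(a),2),"resid",np.std(P[:,0]-a*P[:,1]-b).round(2))
g=cv2.cvtColor(im,cv2.COLOR_RGB2GRAY); 
for u in(215,228,260): print(u,[ (v,int(g[v,u])) for v in range(66,80)])
t=cv2.imread('pics/top0.png')[:,:,::-1].copy(); mt=robot.camera_model("top"); hh=cv2.cvtColor(t,cv2.COLOR_RGB2HSV)
kt=cv2.inRange(hh,np.array((45,80,50)),np.array((85,255,255))); kt[:190]=0; kt[240:]=0; kt[:,:200]=0;kt[:,240:]=0
v,u=np.nonzero(kt); (cu,cv),r=cv2.minEnclosingCircle(np.c_[u,v].astype(np.float32)); print("roller",cu,cv,r,onz(mt,cu,cv,34))
print("guide ends top",onz(mt,194,208,12),onz(mt,324.5,208,12))
```

```text
far x at y=0 613.92 slope deg -0.5 resid 0.29
face x at y=0 596.25 slope deg -0.45 resid 0.31
yellow x at y=0 558.69 slope deg -0.45 resid 0.24
215 [(66, 142), (67, 143), (68, 142), (69, 143), (70, 139), (71, 135), (72, 169), (73, 175), (74, 176), (75, 176), (76, 177), (77, 176), (78, 177), (79, 177)]
228 [(66, 137), (67, 137), (68, 138), (69, 137), (70, 129), (71, 117), (72, 169), (73, 176), (74, 176), (75, 176), (76, 175), (77, 176), (78, 176), (79, 175)]
260 [(66, 148), (67, 148), (68, 148), (69, 147), (70, 141), (71, 124), (72, 169), (73, 176), (74, 176), (75, 175), (76, 177), (77, 177), (78, 177), (79, 177)]
roller 217.5 220.1666717529297 10.967218399047852 [524.09638165  98.65273673  34.        ]
guide ends top [557.40323299 161.86332562  12.        ] [ 554.34072916 -176.64219575   12.        ]
```

move_arm:
  increments:
    - {"tx": 3, "ty": 4, "tz": 0, "wx": 0, "wy": 0, "wz": 0, "fingers": 255}
    - {"tx": 6, "ty": 8, "tz": 0, "wx": 0, "wy": 0, "wz": 0, "fingers": 255}
    - {"tx": 6, "ty": 8, "tz": -3, "wx": 0, "wy": 0, "wz": 0, "fingers": 255}
    - {"tx": 6, "ty": 8, "tz": -6, "wx": 0, "wy": 0, "wz": 0, "fingers": 255}
    - {"tx": 6, "ty": 8, "tz": -9, "wx": 0, "wy": 0, "wz": 0, "fingers": 255}
    - {"tx": 6, "ty": 8, "tz": -11, "wx": 0, "wy": 0, "wz": 0, "fingers": 255}
    - {"tx": 6, "ty": 8, "tz": -12, "wx": 0, "wy": 0, "wz": 0, "fingers": 255}
    - {"tx": 6, "ty": 8, "tz": -12.5, "wx": 0, "wy": 0, "wz": 0, "fingers": 255}
    - {"tx": 6, "ty": 8, "tz": -12.5, "wx": 0, "wy": 0, "wz": 0, "fingers": 255}

```text
time: 6.05
ee_pos: [576.7, 26.4, 56.1]
orientation: [0.71, -0.704, -0.0, 0.0]
wrist_force: [-0.4, -0.2, -0.3]
finger_gap: 13.4
finger_force: 40.1
```

Run:
```python
from h import *
st(); im,m=snap("wrist","w4.png")
h=cv2.cvtColor(im,cv2.COLOR_RGB2HSV)
k=cv2.inRange(h,np.array((100,110,30)),np.array((125,255,255)));o=cv2.inRange(h,np.array((8,120,60)),np.array((18,255,255)))
for v in range(100,300,20):
    a=np.flatnonzero(k[v]);b=np.flatnonzero(o[v])
    print(v,a[[0,-1]] if len(a) else'',b[[0,-1]] if len(b) else '')
```

```text
t 6.05 tcp [576.7  26.4  56.1] close -179.56 tilt [-0.001 -0.    -1.   ] q [ 0.39  0.03 -0.25  0.   -1.29 -0.39] F [-0.4 -0.2 -0.3] T [-0.01 -0.03 -0.  ] gap 13.4 40.11100351810455
100 [210 247] 
120 [211 248] 
140 [212 248] 
160 [214 249] 
180 [215 249] [24 74]
200 [216 250] [ 28 304]
220 [217 250] [ 34 306]
240 [218 251] [ 40 306]
260 [219 236] [263 295]
280 [221 226] [264 294]
```

View pics/w4.png

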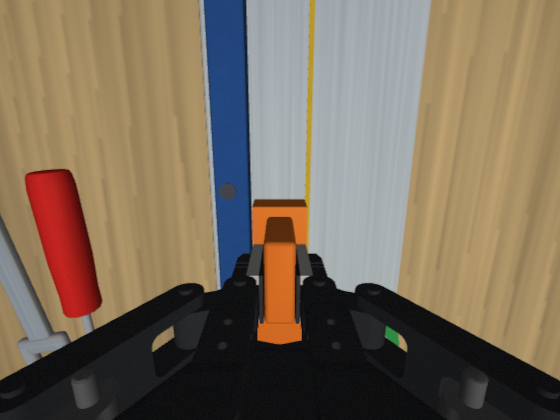

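The blade edge (col 252) is just clear of the fence face (col 250). I'm setting it down and then nudging it onto the fence.

move_arm:
  increments:
    - {"tx": 0, "ty": 0, "tz": -0.7, "wx": 0, "wy": 0, "wz": 0, "fingers": 255}
    - {"tx": 0, "ty": 0, "tz": -1.3, "wx": 0, "wy": 0, "wz": 0, "fingers": 255}
    - {"tx": 0, "ty": 0, "tz": -1.4, "wx": 0, "wy": 0, "wz": 0, "fingers": 255}
    - {"tx": 0, "ty": 0, "tz": -1.4, "wx": 0, "wy": 0, "wz": 0, "fingers": 255}

```text
time: 6.43
ee_pos: [576.8, 26.6, 42.4]
orientation: [0.71, -0.704, -0.0, -0.0]
wrist_force: [0.6, -0.9, -1.2]
finger_gap: 13.4
finger_force: 40.2
```

move_arm:
  increments:
    - {"tx": 0.1, "ty": 0, "tz": 0, "wx": 0, "wy": 0, "wz": 0, "fingers": 255}
    - {"tx": 0.2, "ty": 0, "tz": 0, "wx": 0, "wy": 0, "wz": 0, "fingers": 255}
    - {"tx": 0.3, "ty": 0, "tz": 0, "wx": 0, "wy": 0, "wz": 0, "fingers": 255}
    - {"tx": 0.3, "ty": 0, "tz": 0, "wx": 0, "wy": 0, "wz": 0, "fingers": 255}

```text
time: 6.77
ee_pos: [579.9, 26.5, 42.3]
orientation: [0.71, -0.704, -0.0, 0.0]
wrist_force: [0.6, -0.2, -0.9]
finger_gap: 13.1
finger_force: 40.2
```

```bash
python3 -c "
from h import *
st()"
```

```text
t 6.77 tcp [579.9  26.5  42.3] close -179.54 tilt [-0. -0. -1.] q [ 0.39  0.05 -0.25  0.   -1.27 -0.38] F [ 0.6 -0.2 -0.9] T [-0.07  0.02 -0.01] gap 13.1 40.18265783786774
```

move_arm:
  increments:
    - {"tx": 0.0, "ty": 0, "tz": -0.1, "wx": 0, "wy": 0, "wz": 0, "fingers": 255}
    - {"tx": 0.1, "ty": 0, "tz": -0.1, "wx": 0, "wy": 0, "wz": 0, "fingers": 255}
    - {"tx": 0.15, "ty": 0, "tz": -0.1, "wx": 0, "wy": 0, "wz": 0, "fingers": 255}
    - {"tx": 0.15, "ty": 0, "tz": -0.1, "wx": 0, "wy": 0, "wz": 0, "fingers": 255}

```text
time: 7.1
ee_pos: [580.1, 26.3, 41.8]
orientation: [0.71, -0.704, -0.001, 0.001]
wrist_force: [-7.6, 0.5, 6.5]
finger_gap: 13.1
finger_force: 41.4
```

```bash
python3 -c "
from h import *
st()"
```

```text
t 7.1 tcp [580.1  26.3  41.8] close -179.54 tilt [-0.003 -0.001 -1.   ] q [ 0.39  0.05 -0.25 -0.   -1.27 -0.38] F [-7.6  0.5  6.5] T [0.35 2.95 0.05] gap 13.1 41.35421633720398
```

Contact with the fence at x = 580. I'm releasing, rising and going over the handle.

move_arm:
  increments:
    - {"tx": -0.1, "ty": 0, "tz": 0, "wx": 0, "wy": 0, "wz": 0, "fingers": 90}
    - {"tx": -0.1, "ty": 0, "tz": 0, "wx": 0, "wy": 0, "wz": 0, "fingers": 90}
    - {"tx": -0.1, "ty": 0, "tz": 0, "wx": 0, "wy": 0, "wz": 0, "fingers": 90}
    - {"tx": -0.1, "ty": 0, "tz": 3, "wx": 0, "wy": 0, "wz": 0, "fingers": 60}
    - {"tx": -0.1, "ty": 0, "tz": 7, "wx": 0, "wy": 0, "wz": 0, "fingers": 60}
    - {"tx": -0.1, "ty": 0, "tz": 11, "wx": 0, "wy": 0, "wz": 0, "fingers": 60}
    - {"tx": -0.5, "ty": -1, "tz": 15, "wx": 0, "wy": 0, "wz": -7, "fingers": 60}
    - {"tx": -2, "ty": -4, "tz": 15, "wx": 0, "wy": 0, "wz": -14, "fingers": 60}
    - {"tx": -4, "ty": -8, "tz": 15, "wx": 0, "wy": 0, "wz": -21, "fingers": 60}
    - {"tx": -6, "ty": -12, "tz": 15, "wx": 0, "wy": 0, "wz": -28, "fingers": 60}
    - {"tx": -8, "ty": -16, "tz": 15, "wx": 0, "wy": 0, "wz": -35, "fingers": 60}
    - {"tx": -10, "ty": -20, "tz": 15, "wx": 0, "wy": 0, "wz": -42, "fingers": 60}

```text
time: 8.1
ee_pos: [485.8, -163.9, 191.6]
orientation: [-0.408, 0.913, -0.0, 0.0]
wrist_force: [0.4, -1.2, -0.0]
finger_gap: 65.5
finger_force: 0.0
```

move_arm:
  increments:
    - {"tx": -1, "ty": -3, "tz": 0, "wx": 0, "wy": 0, "wz": -7, "fingers": 60}
    - {"tx": -2, "ty": -6, "tz": 0, "wx": 0, "wy": 0, "wz": -14, "fingers": 60}
    - {"tx": -2.6, "ty": -9, "tz": 0, "wx": 0, "wy": 0, "wz": -21, "fingers": 60}
    - {"tx": -2.6, "ty": -11.5, "tz": 0, "wx": 0, "wy": 0, "wz": -28, "fingers": 60}
    - {"tx": -2.6, "ty": -11.5, "tz": -2, "wx": 0, "wy": 0, "wz": -35, "fingers": 60}
    - {"tx": -2.6, "ty": -11.5, "tz": -4, "wx": 0, "wy": 0, "wz": -42, "fingers": 60}
    - {"tx": -2.6, "ty": -11.5, "tz": -4, "wx": 0, "wy": 0, "wz": -49, "fingers": 60}
    - {"tx": -2.6, "ty": -11.5, "tz": -4, "wx": 0, "wy": 0, "wz": -51, "fingers": 60}
    - {"tx": -2.6, "ty": -11.5, "tz": -4, "wx": 0, "wy": 0, "wz": -51, "fingers": 60}
    - {"tx": -2.6, "ty": -11.5, "tz": -4, "wx": 0, "wy": 0, "wz": -51, "fingers": 60}

```text
time: 8.93
ee_pos: [460.9, -277.7, 151.4]
orientation: [0.021, 1.0, -0.0, 0.0]
wrist_force: [-1.0, -0.4, -0.0]
finger_gap: 65.0
finger_force: 0.0
```

Run:
```python
from h import *
st(); im,m=snap("wrist","w5.png")
h=cv2.cvtColor(im,cv2.COLOR_RGB2HSV)
k=cv2.inRange(h,np.array((0,120,50)),np.array((5,255,255)))|cv2.inRange(h,np.array((175,120,50)),np.array((180,255,255)))
cv2.imwrite('pics/w5c.png',cv2.resize(im[120:330,180:400,::-1],None,fx=2.5,fy=2.5))
print(blobs(im,m,(0,120,50),(5,255,255),65,200))
v,u=np.nonzero(k); 
for r in range(v.min(),v.max()+1,8):
    a=np.flatnonzero(k[r]); print(r,a[0],a[-1],h[r,a[0]:a[-1]+1:6,2])
```

```text
t 8.93 tcp [ 460.9 -277.7  151.4] close 87.55 tilt [ 0. -0. -1.] q [-0.17 -0.12 -0.22  0.   -1.47 -1.45] F [-1.  -0.4 -0. ] T [-0.03  0.01 -0.02] gap 65.0 0.0
[(2809, 264, 201, 451.4, -289.0, 34.8, 79.9, 177.5)]
153 260 270 [109 111]
161 255 273 [158 251 251  94]
169 255 273 [152 251 251  92]
177 244 287 [205 242 222 251 251 228 207 187]
185 243 287 [126 251 221 250 250 219 250 250]
193 244 286 [209 250 217 250 250 250 250 231]
201 244 286 [204 250 212 250 250 250 250 229]
209 244 286 [193 249 203 250 249 249 249 225]
217 244 286 [144 244 200 249 249 249 249 182]
225 255 272 [ 96 249 248]
233 255 272 [ 94 249 248]
241 255 272 [ 87 248 247]
249 257 271 [166 239 225]Traceback (most recent call last):
  File "<stdin>", line 9, in <module>
IndexError: index 0 is out of bounds for axis 0 with size 0
```

View pics/w5c.png

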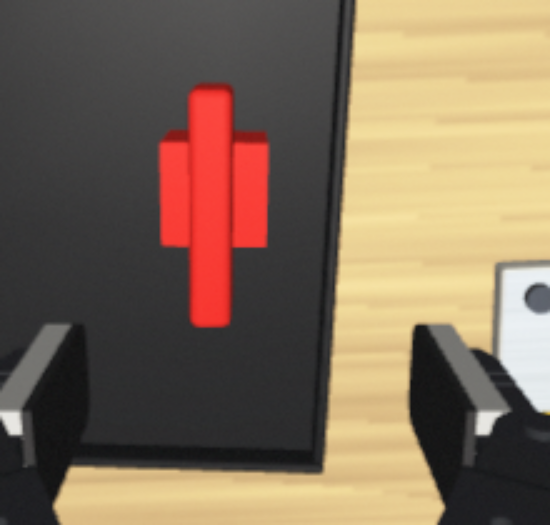

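The bar is at cols 255–273 and the handle at (451.4, −289), standing upright. I'm descending to grip.

move_arm:
  increments:
    - {"tx": -0.95, "ty": -1.1, "tz": 0, "wx": 0, "wy": 0, "wz": 0, "fingers": 60}
    - {"tx": -0.95, "ty": -1.1, "tz": -4, "wx": 0, "wy": 0, "wz": 0, "fingers": 60}
    - {"tx": -0.95, "ty": -1.1, "tz": -8, "wx": 0, "wy": 0, "wz": 0, "fingers": 90}
    - {"tx": -0.95, "ty": -1.1, "tz": -11, "wx": 0, "wy": 0, "wz": 0, "fingers": 120}
    - {"tx": -0.95, "ty": -1.1, "tz": -11, "wx": 0, "wy": 0, "wz": 0, "fingers": 120}
    - {"tx": -0.95, "ty": -1.1, "tz": -11, "wx": 0, "wy": 0, "wz": 0, "fingers": 255}
    - {"tx": -0.95, "ty": -1.1, "tz": -11, "wx": 0, "wy": 0, "wz": 0, "fingers": 255}
    - {"tx": -0.95, "ty": -1.1, "tz": -11, "wx": 0, "wy": 0, "wz": 0, "fingers": 255}
    - {"tx": -0.95, "ty": -1.1, "tz": -11, "wx": 0, "wy": 0, "wz": 0, "fingers": 255}
    - {"tx": -0.95, "ty": -1.1, "tz": -11, "wx": 0, "wy": 0, "wz": 0, "fingers": 255}
  newtons: 60

```text
time: 9.82
ee_pos: [453.0, -289.4, 44.6]
orientation: [0.022, 1.0, -0.001, 0.002]
wrist_force: [-1.2, 0.2, 6.5]
finger_gap: 12.6
finger_force: 61.2
```

```bash
python3 -c "
from h import *
st()"
```

```text
t 9.82 tcp [ 453.  -289.4   44.6] close 87.5 tilt [ 0.005 -0.002 -1.   ] q [-0.19 -0.07 -0.37  0.   -1.27 -1.42] F [-1.2  0.2  6.5] T [0.18 0.07 0.02] gap 12.6 61.23155236244202
```

Gripped. I'm lifting and carrying it to beside the roller, so the camera looks straight down on the square head.

move_arm:
  increments:
    - {"tx": 0, "ty": 0, "tz": 4, "wx": 0, "wy": 0, "wz": 0, "fingers": 255}
    - {"tx": 0, "ty": 0, "tz": 8, "wx": 0, "wy": 0, "wz": 0, "fingers": 255}
    - {"tx": 0.5, "ty": 2, "tz": 12, "wx": 0, "wy": 0, "wz": 7, "fingers": 255}
    - {"tx": 1.5, "ty": 6, "tz": 14, "wx": 0, "wy": 0, "wz": 14, "fingers": 255}
    - {"tx": 3, "ty": 10, "tz": 14, "wx": 0, "wy": 0, "wz": 21, "fingers": 255}
    - {"tx": 4.5, "ty": 14, "tz": 14, "wx": 0, "wy": 0, "wz": 28, "fingers": 255}
    - {"tx": 6, "ty": 18, "tz": 14, "wx": 0, "wy": 0, "wz": 35, "fingers": 255}
    - {"tx": 7.5, "ty": 22, "tz": 14, "wx": 0, "wy": 0, "wz": 42, "fingers": 255}
    - {"tx": 9, "ty": 26, "tz": 14, "wx": 0, "wy": 0, "wz": 49, "fingers": 255}
    - {"tx": 10, "ty": 30, "tz": 14, "wx": 0, "wy": 0, "wz": 56, "fingers": 255}
    - {"tx": 11.5, "ty": 34, "tz": 14, "wx": 0, "wy": 0, "wz": 63, "fingers": 255}
    - {"tx": 11.5, "ty": 38, "tz": 14, "wx": 0, "wy": 0, "wz": 64.5, "fingers": 255}

```text
time: 10.82
ee_pos: [566.3, 83.9, 181.9]
orientation: [-0.517, 0.856, 0.0, 0.001]
wrist_force: [1.2, 0.1, -1.7]
finger_gap: 12.6
finger_force: 60.2
```

move_arm:
  increments:
    - {"tx": 0, "ty": 3, "tz": 0, "wx": 0, "wy": 0, "wz": 0, "fingers": 255}
    - {"tx": 0, "ty": 6.5, "tz": -2, "wx": 0, "wy": 0, "wz": 0, "fingers": 255}
    - {"tx": 0, "ty": 6.5, "tz": -3, "wx": 0, "wy": 0, "wz": 0, "fingers": 255}
    - {"tx": 0, "ty": 6.5, "tz": -3, "wx": 0, "wy": 0, "wz": 0, "fingers": 255}
    - {"tx": 0, "ty": 6.5, "tz": -3, "wx": 0, "wy": 0, "wz": 0, "fingers": 255}

```text
time: 11.23
ee_pos: [565.3, 146.7, 151.4]
orientation: [-0.515, 0.857, -0.0, -0.0]
wrist_force: [0.0, -0.1, -0.6]
finger_gap: 12.8
finger_force: 60.2
```

Run:
```python
from h import *
st(); im,m=snap("wrist","w6.png")
print("green",blobs(im,m,(45,80,40),(85,255,255),34,100))
u,v=proj(m,(535,93,62)); print(u,v)
u,v=int(u),int(v); c=im[max(0,v-100):v+120,max(0,u-110):u+110]; print(max(0,v-100),max(0,u-110)); cv2.imwrite('pics/w6c.png',cv2.resize(c[:,:,::-1],None,fx=2.6,fy=2.6,interpolation=cv2.INTER_CUBIC))
```

```text
t 11.23 tcp [565.3 146.7 151.4] close 152.0 tilt [-0.001 -0.001 -1.   ] q [ 0.6   0.   -0.1   0.   -1.47 -1.09] F [ 0.  -0.1 -0.6] T [-0.08 -0.09 -0.  ] gap 12.8 60.15582203865051
green [(490, 301, 155, 527.8, 115.3, 19.3, 51.3, 169.7), (645, 288, 121, 523.4, 86.7, 31.8, 54.4, 172.4)]
282.12495174198045 137.158497313385
37 172
```

View pics/w6c.png

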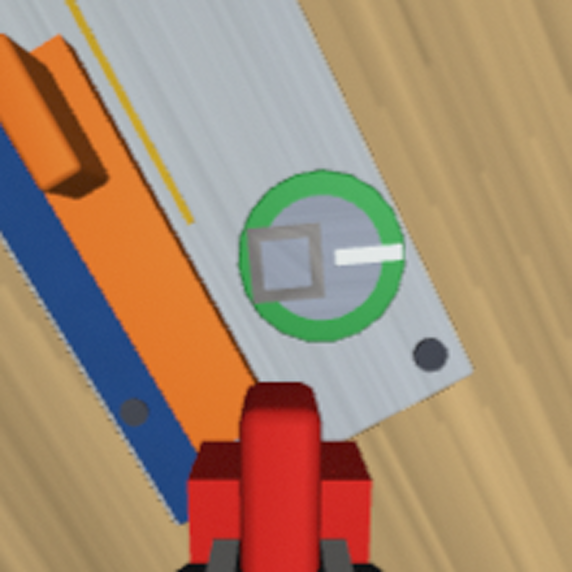

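The square head is at crop (287,262), which is image (282,138) and agrees with my estimate. The white mark points right and 5° up. Next I'm measuring both in the world frame.

Run:
```python
from h import *
im=cv2.imread('pics/w6.png')[:,:,::-1].copy(); m=robot.camera_model("wrist")
h=cv2.cvtColor(im,cv2.COLOR_RGB2HSV)
g=cv2.inRange(h,np.array((45,80,40)),np.array((85,255,255)))
v,u=np.nonzero(g); P=np.array([onz(m,a+.5,b+.5,34)[:2] for a,b in zip(u,v)],np.float32)
(c,r)=cv2.minEnclosingCircle(P); e=cv2.fitEllipse(cv2.convexHull(P)); print("disc",c,r,e)
sub=np.zeros(im.shape[:2],np.uint8); sub[120:150,295:332]=1
w=((h[:,:,1]<25)&(h[:,:,2]>200)&(sub>0)); v,u=np.nonzero(w); print(len(u),u.min(),u.max(),v.min(),v.max())
Q=np.array([onz(m,a+.5,b+.5,34)[:2] for a,b in zip(u,v)]); q=Q.mean(0); _,_,V=np.linalg.svd(Q-q); d=V[0]; d*=np.sign(-d[0]); print("mark",q,d)
phi=np.degrees(np.arctan2(d[1],d[0])); print("value deg",180.45-phi)
a=np.radians(phi); print("pivot from disc",np.array(e[0])-12*np.array([np.cos(a),np.sin(a)]))
# head corners of z57 rim and top
for n,z,C in(("rim",57,[(248,228),(320,223),(325,297),(254,303)]),("top",62,[(261,237),(311,233),(314,285),(264,289)])):
    W=np.array([onz(m,172+x/2.6,37+y/2.6,z)[:2] for x,y in C]); print(n,W.mean(0).round(1),[round(np.degrees(np.arctan2(*(W[(i+1)%4]-W[i])[::-1]))%90,1) for i in range(4)],[round(np.linalg.norm(W[(i+1)%4]-W[i]),1) for i in range(4)])
st()
```

```text
disc (525.1181640625, 98.33206939697266) 27.579601287841797 ((525.1156005859375, 98.2992935180664), (54.57071304321289, 54.666107177734375), 38.31804275512695)
151 301 325 131 138
mark [511.48187364 104.37049656] [-0.91865593  0.39505857]
value deg 23.719627233022862
pivot from disc [536.13947178  93.55859063]
rim [535.9  93.6] [np.float64(65.7), np.float64(66.8), np.float64(66.7), np.float64(66.1)] [np.float64(21.5), np.float64(21.7), np.float64(21.8), np.float64(22.1)]
top [535.4  93. ] [np.float64(66.3), np.float64(66.0), np.float64(66.4), np.float64(65.0)] [np.float64(14.7), np.float64(14.9), np.float64(14.9), np.float64(15.0)]
t 11.28 tcp [565.8 146.2 152.4] close 151.95 tilt [ 0.001 -0.    -1.   ] q [ 0.6   0.   -0.1   0.   -1.47 -1.09] F [ 0.9 -0.9 -1. ] T [-0.03 -0.04  0.05] gap 12.3 60.154842138290405
```

Roller value is 0.41 rad, head at (536, 93.5), flats at 66.5°. I'm moving over it and lowering.

move_arm:
  increments:
    - {"tx": -1.5, "ty": -2.5, "tz": 0, "wx": 0, "wy": 0, "wz": 4.5, "fingers": 255}
    - {"tx": -2.9, "ty": -5.1, "tz": 0, "wx": 0, "wy": 0, "wz": 4.5, "fingers": 255}
    - {"tx": -2.9, "ty": -5.1, "tz": -2, "wx": 0, "wy": 0, "wz": 4.5, "fingers": 255}
    - {"tx": -2.9, "ty": -5.1, "tz": -4, "wx": 0, "wy": 0, "wz": 4.5, "fingers": 255}
    - {"tx": -2.9, "ty": -5.1, "tz": -4, "wx": 0, "wy": 0, "wz": 4.5, "fingers": 255}
    - {"tx": -2.9, "ty": -5.1, "tz": -4.5, "wx": 0, "wy": 0, "wz": 4.5, "fingers": 255}
    - {"tx": -2.9, "ty": -5.1, "tz": -5, "wx": 0, "wy": 0, "wz": 4.5, "fingers": 255}
    - {"tx": -2.9, "ty": -5.1, "tz": -5.3, "wx": 0, "wy": 0, "wz": 4.5, "fingers": 255}
    - {"tx": -2.9, "ty": -5.1, "tz": -5.3, "wx": 0, "wy": 0, "wz": 4.5, "fingers": 255}

```text
time: 12.03
ee_pos: [536.6, 95.8, 98.3]
orientation: [-0.548, 0.836, 0.0, -0.0]
wrist_force: [0.3, 0.3, -0.5]
finger_gap: 12.4
finger_force: 60.1
```

```bash
python3 -c "
from h import *
st()"
```

```text
t 12.03 tcp [536.6  95.8  98.3] close 156.46 tilt [-0.  0. -1.] q [ 0.55 -0.08 -0.28 -0.   -1.37 -0.96] F [ 0.3  0.3 -0.5] T [0.02 0.01 0.02] gap 12.4 60.13740420341492
```

move_arm:
  increments:
    - {"tx": 0, "ty": 0, "tz": -0.4, "wx": 0, "wy": 0, "wz": 0, "fingers": 255}
    - {"tx": 0, "ty": -0.05, "tz": -0.8, "wx": 0, "wy": 0, "wz": 0, "fingers": 255}
    - {"tx": 0, "ty": -0.05, "tz": -1.1, "wx": 0, "wy": 0, "wz": 0, "fingers": 255}
    - {"tx": 0, "ty": -0.05, "tz": -1.1, "wx": 0, "wy": 0, "wz": 0, "fingers": 255}

```text
time: 12.37
ee_pos: [536.3, 95.2, 87.6]
orientation: [-0.548, 0.836, -0.0, -0.0]
wrist_force: [-0.0, -0.7, -0.5]
finger_gap: 12.6
finger_force: 60.3
```

```bash
python3 -c "
from h import *
st()"
```

```text
t 12.37 tcp [536.3  95.2  87.6] close 156.48 tilt [-0. -0. -1.] q [ 0.54 -0.08 -0.29  0.   -1.35 -0.96] F [-0.  -0.7 -0.5] T [-0.48  0.3   0.04] gap 12.6 60.32423973083496
```

move_arm:
  increments:
    - {"tx": 0, "ty": 0, "tz": -0.4, "wx": 0, "wy": 0, "wz": 0, "fingers": 255}
    - {"tx": 0, "ty": 0, "tz": -0.8, "wx": 0, "wy": 0, "wz": 0, "fingers": 255}
    - {"tx": 0, "ty": 0, "tz": -1.2, "wx": 0, "wy": 0, "wz": 0, "fingers": 255}
    - {"tx": 0, "ty": 0, "tz": -1.3, "wx": 0, "wy": 0, "wz": 0, "fingers": 255}
    - {"tx": 0, "ty": 0, "tz": -1.3, "wx": 0, "wy": 0, "wz": 0, "fingers": 255}

```text
time: 12.78
ee_pos: [536.6, 95.1, 75.4]
orientation: [-0.548, 0.836, -0.0, -0.0]
wrist_force: [-5.9, -1.3, 9.2]
finger_gap: 12.6
finger_force: 61.7
```

```bash
python3 -c "
from h import *
st()"
```

```text
t 12.78 tcp [536.6  95.1  75.4] close 156.49 tilt [ 0.    -0.001 -1.   ] q [ 0.54 -0.07 -0.31  0.   -1.33 -0.96] F [-5.9 -1.3  9.2] T [-0.59  2.45  0.03] gap 12.6 61.673115491867065
```

Seated (75.4 mm, reaction 9 N). I'm pausing a moment and then turning clockwise by 60°.

move_arm:
  increments:
    - {"tx": 0, "ty": 0, "tz": 0.1, "wx": 0, "wy": 0, "wz": 0, "fingers": 255}
    - {"tx": 0, "ty": 0, "tz": 0.1, "wx": 0, "wy": 0, "wz": 0, "fingers": 255}
    - {"tx": 0, "ty": 0, "tz": 0.1, "wx": 0, "wy": 0, "wz": 0, "fingers": 255}
    - {"tx": 0.01, "ty": -0.02, "tz": 0.1, "wx": 0, "wy": 0, "wz": -7, "fingers": 255}
    - {"tx": 0.02, "ty": -0.04, "tz": 0.1, "wx": 0, "wy": 0, "wz": -14, "fingers": 255}
    - {"tx": 0.03, "ty": -0.06, "tz": 0.1, "wx": 0, "wy": 0, "wz": -21, "fingers": 255}
    - {"tx": 0.05, "ty": -0.08, "tz": 0.1, "wx": 0, "wy": 0, "wz": -28, "fingers": 255}
    - {"tx": 0.06, "ty": -0.1, "tz": 0.1, "wx": 0, "wy": 0, "wz": -35, "fingers": 255}
    - {"tx": 0.08, "ty": -0.11, "tz": 0.1, "wx": 0, "wy": 0, "wz": -42, "fingers": 255}
    - {"tx": 0.09, "ty": -0.12, "tz": 0.1, "wx": 0, "wy": 0, "wz": -49, "fingers": 255}
    - {"tx": 0.1, "ty": -0.13, "tz": 0.1, "wx": 0, "wy": 0, "wz": -55, "fingers": 255}
    - {"tx": 0.1, "ty": -0.13, "tz": 0.1, "wx": 0, "wy": 0, "wz": -55, "fingers": 255}

```text
time: 13.78
ee_pos: [536.9, 93.7, 75.5]
orientation: [-0.097, 0.995, -0.0, -0.001]
wrist_force: [-7.4, -1.1, 7.7]
finger_gap: 13.1
finger_force: 61.4
```

```bash
python3 -c "
from h import *
st()"
```

```text
t 13.78 tcp [536.9  93.7  75.5] close 101.15 tilt [-0.001 -0.001 -1.   ] q [ 0.54 -0.07 -0.31 -0.   -1.33 -1.92] F [-7.4 -1.1  7.7] T [-0.52  2.53 -0.01] gap 13.1 61.366292238235474
```

move_arm:
  increments:
    - {"tx": -0.1, "ty": 0, "tz": 0, "wx": 0, "wy": 0, "wz": -3, "fingers": 255}
    - {"tx": -0.1, "ty": 0, "tz": 0, "wx": 0, "wy": 0, "wz": -6, "fingers": 255}
    - {"tx": -0.1, "ty": 0, "tz": 0, "wx": 0, "wy": 0, "wz": -8, "fingers": 255}
    - {"tx": -0.1, "ty": 0, "tz": 0, "wx": 0, "wy": 0, "wz": -8, "fingers": 255}

```text
time: 14.12
ee_pos: [536.3, 93.8, 75.5]
orientation: [-0.029, 1.0, -0.0, -0.0]
wrist_force: [-5.3, -1.6, 6.0]
finger_gap: 12.7
finger_force: 61.2
```

Run:
```python
from h import *
st(); im,m=snap("wrist","w7.png"); st()
cv2.imwrite('pics/w7b.png',im[:,:,::-1])
print("green",blobs(im,m,(45,80,40),(85,255,255),34,60))
```

```text
t 14.12 tcp [536.3  93.8  75.5] close 93.37 tilt [-0. -0. -1.] q [ 0.54 -0.07 -0.31  0.   -1.33 -2.05] F [-5.3 -1.6  6. ] T [-0.53  1.83  0.11] gap 12.7 61.192885637283325
t 14.17 tcp [536.4  93.8  75.5] close 93.45 tilt [-0. -0. -1.] q [ 0.54 -0.07 -0.31  0.   -1.33 -2.05] F [-4.6 -3.   5.1] T [-0.6   1.79  0.03] gap 12.9 61.21669292449951
green [(251, 327, 245, 543.2, 126.2, 8.2, 22.1, 152.3), (709, 316, 203, 515.0, 116.6, 13.4, 39.5, 56.0)]
```

View pics/w7.png

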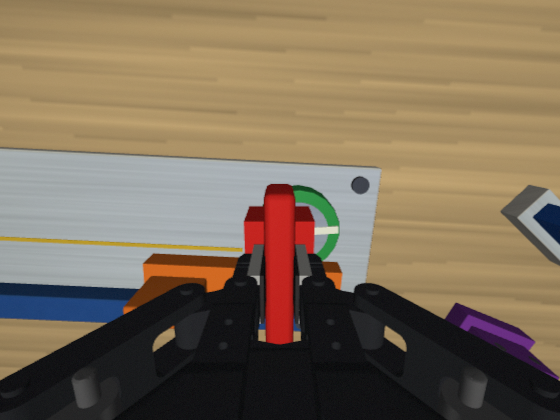

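The mark points right at (326,230), so the roller has turned. The visible green rim lets me fit the disc with its known 28 mm radius.

```bash
cat >> h.py <<'E'
from scipy.optimize import least_squares
def roller(im,m,piv=(536.0,93.5)):
    h=cv2.cvtColor(im,cv2.COLOR_RGB2HSV); g=cv2.inRange(h,np.array((45,80,40)),np.array((85,255,255)))
    e=np.argwhere(g>0); P=np.array([onz(m,u+.5,v+.5,34)[:2] for v,u in e]); P=P[np.hypot(*(P-piv).T)<50]
    # outermost per direction bin about rough centre
    c=np.array(piv)+[0,10]
    for _ in range(4):
        a=np.round(np.degrees(np.arctan2(*(P-c).T[::-1]))/6); r=np.hypot(*(P-c).T)
        Q=np.array([P[a==k][np.argmax(r[a==k])] for k in np.unique(a)]); Q=Q[np.hypot(*(Q-c).T)>25]
        f=least_squares(lambda x:np.hypot(*(Q-x[:2]).T)-27.6,c,loss='soft_l1',f_scale=.5); c=f.x
    d=c-piv; print('disc centre',c.round(2),'n',len(Q),'rms',np.sqrt(np.mean(f.fun**2)).round(2),'radius from pivot',np.hypot(*d).round(2),'value deg',(180.45-np.degrees(np.arctan2(d[1],d[0]))).round(1))
    w=(h[:,:,1]<40)&(h[:,:,2]>200); k=np.argwhere(w); W=np.array([onz(m,u+.5,v+.5,34)[:2] for v,u in k]) if len(k) else np.zeros((0,2))
    if len(W):
        W=W[np.hypot(*(W-c).T)<26]
        if len(W)>15:
            q=W.mean(0)-piv; print('mark n',len(W),'mean dir value deg',(180.45-np.degrees(np.arctan2(q[1],q[0]))).round(1))
    return c
E
python3 - <<'E'
from h import *
m=robot.camera_model("wrist")
im=cv2.imread('pics/w7.png')[:,:,::-1].copy(); roller(im,m); st()
E
```

```text
disc centre [532.42 104.98] n 26 rms 0.76 radius from pivot 12.03 value deg 73.1
mark n 142 mean dir value deg 84.1
t 14.17 tcp [536.4  93.8  75.5] close 93.45 tilt [-0. -0. -1.] q [ 0.54 -0.07 -0.31  0.   -1.33 -2.05] F [-4.6 -3.   5.1] T [-0.6   1.79  0.03] gap 12.9 61.21669292449951
```

move_arm:
  increments:
    - {"tx": 0, "ty": 0, "tz": 0, "wx": 0, "wy": 0, "wz": -2, "fingers": 255}
    - {"tx": 0, "ty": 0, "tz": 0, "wx": 0, "wy": 0, "wz": -4, "fingers": 255}
    - {"tx": 0, "ty": 0, "tz": 0, "wx": 0, "wy": 0, "wz": -4, "fingers": 255}

```text
time: 14.42
ee_pos: [536.3, 93.8, 75.5]
orientation: [0.006, 1.0, -0.0, -0.0]
wrist_force: [-5.3, -1.5, 6.0]
finger_gap: 12.8
finger_force: 61.2
```

```bash
cat >> h.py <<'E'
def tz(n=4):
    T=[]
    for _ in range(n): robot.camera("top"); s=robot.get_obs(); T.append([s['ft_torque'][2],*s['wrist_force']])
    print('Tz',np.round([t[0] for t in T],2),'mean Tz,F',np.mean(T,0).round(2)); st()
E
python3 -c "
from h import *
tz()"
```

```text
Tz [0.05 0.1  0.02 0.01] mean Tz,F [ 0.04 -5.08 -2.05  6.18]
t 14.62 tcp [536.3  93.7  75.5] close 89.47 tilt [-0. -0. -1.] q [ 0.54 -0.07 -0.31  0.   -1.33 -2.12] F [-5.1 -1.8  5.4] T [-0.64  1.84  0.01] gap 12.8 61.23005032539368
```

move_arm:
  increments:
    - {"tx": 0, "ty": 0, "tz": 0, "wx": 0, "wy": 0, "wz": -2, "fingers": 255}
    - {"tx": 0, "ty": 0, "tz": 0, "wx": 0, "wy": 0, "wz": -4, "fingers": 255}
    - {"tx": 0, "ty": 0, "tz": 0, "wx": 0, "wy": 0, "wz": -4, "fingers": 255}

```text
time: 14.87
ee_pos: [536.3, 93.7, 75.5]
orientation: [0.04, 0.999, -0.0, -0.0]
wrist_force: [-4.9, -1.6, 5.9]
finger_gap: 12.7
finger_force: 61.2
```

```bash
python3 -c "
from h import *
tz()
im,m=snap('wrist','w8.png'); roller(im,m)"
```

```text
Tz [0.07 0.03 0.06 0.08] mean Tz,F [ 0.06 -4.69 -1.64  5.84]
t 15.07 tcp [536.3  93.7  75.5] close 85.47 tilt [-0.    -0.001 -1.   ] q [ 0.54 -0.07 -0.31  0.   -1.33 -2.19] F [-4.5 -0.9  5.6] T [-0.67  1.91  0.08] gap 12.5 61.24369025230408
disc centre [534.18 105.38] n 26 rms 0.72 radius from pivot 12.02 value deg 81.7
mark n 141 mean dir value deg 92.1
```

move_arm:
  increments:
    - {"tx": 0, "ty": 0, "tz": 0, "wx": 0, "wy": 0, "wz": -1.5, "fingers": 255}
    - {"tx": 0, "ty": 0, "tz": 0, "wx": 0, "wy": 0, "wz": -3, "fingers": 255}
    - {"tx": 0, "ty": 0, "tz": 0, "wx": 0, "wy": 0, "wz": -3, "fingers": 255}

```text
time: 15.37
ee_pos: [536.3, 93.7, 75.5]
orientation: [0.066, 0.998, -0.0, -0.0]
wrist_force: [-4.4, -2.4, 6.2]
finger_gap: 12.5
finger_force: 61.3
```

```bash
python3 -c "
from h import *
tz()"
```

```text
Tz [0.11 0.04 0.06 0.03] mean Tz,F [ 0.06 -5.   -2.35  6.19]
t 15.57 tcp [536.3  93.6  75.5] close 82.47 tilt [-0.    -0.001 -1.   ] q [ 0.54 -0.07 -0.31  0.   -1.33 -2.24] F [-4.9 -1.9  6.3] T [-0.8   1.98  0.03] gap 12.5 61.25348389148712
```

move_arm:
  increments:
    - {"tx": 0, "ty": 0, "tz": 0, "wx": 0, "wy": 0, "wz": -1.5, "fingers": 255}
    - {"tx": 0, "ty": 0, "tz": 0, "wx": 0, "wy": 0, "wz": -2, "fingers": 255}
    - {"tx": 0, "ty": 0, "tz": 0, "wx": 0, "wy": 0, "wz": -2, "fingers": 255}

```text
time: 15.82
ee_pos: [536.3, 93.7, 75.5]
orientation: [0.083, 0.997, -0.0, -0.0]
wrist_force: [-5.8, -2.0, 5.8]
finger_gap: 12.7
finger_force: 61.3
```

```bash
python3 -c "
from h import *
tz()
im,m=snap('wrist','w9.png'); roller(im,m)"
```

```text
Tz [0.12 0.07 0.07 0.08] mean Tz,F [ 0.08 -5.59 -1.72  6.59]
t 16.02 tcp [536.3  93.7  75.5] close 80.47 tilt [-0.    -0.001 -1.   ] q [ 0.54 -0.07 -0.31  0.   -1.33 -2.28] F [-5.2 -0.6  7.2] T [-0.7   1.94  0.08] gap 12.6 61.26281976699829
disc centre [535.05 105.42] n 26 rms 0.77 radius from pivot 11.96 value deg 85.9
mark n 137 mean dir value deg 96.6
```

move_arm:
  increments:
    - {"tx": 0, "ty": 0, "tz": 0, "wx": 0, "wy": 0, "wz": -1.5, "fingers": 255}
    - {"tx": 0, "ty": 0, "tz": 0, "wx": 0, "wy": 0, "wz": -2, "fingers": 255}
    - {"tx": 0, "ty": 0, "tz": 0, "wx": 0, "wy": 0, "wz": -2, "fingers": 255}

```text
time: 16.32
ee_pos: [536.1, 93.9, 75.5]
orientation: [0.101, 0.995, -0.0, -0.0]
wrist_force: [-6.4, -1.4, 6.4]
finger_gap: 12.4
finger_force: 61.3
```

```bash
python3 -c "
from h import *
tz()"
```

```text
Tz [0.14 0.18 0.12 0.16] mean Tz,F [ 0.15 -6.21 -1.37  6.59]
t 16.52 tcp [536.1  93.9  75.5] close 78.48 tilt [-0.001 -0.    -1.   ] q [ 0.54 -0.07 -0.31 -0.   -1.33 -2.31] F [-6.4 -1.8  6.5] T [-0.4   2.31  0.16] gap 12.7 61.341712474823
```

move_arm:
  increments:
    - {"tx": 0, "ty": 0, "tz": 0, "wx": 0, "wy": 0, "wz": -1.5, "fingers": 255}
    - {"tx": 0, "ty": 0, "tz": 0, "wx": 0, "wy": 0, "wz": -2, "fingers": 255}
    - {"tx": 0, "ty": 0, "tz": 0, "wx": 0, "wy": 0, "wz": -2, "fingers": 255}

```text
time: 16.77
ee_pos: [536.0, 94.0, 75.5]
orientation: [0.118, 0.993, -0.0, -0.0]
wrist_force: [-7.2, -1.0, 7.5]
finger_gap: 12.8
finger_force: 61.4
```

```bash
python3 -c "
from h import *
tz()
im,m=snap('wrist','w10.png'); roller(im,m)"
```

```text
Tz [0.38 0.3  0.36 0.32] mean Tz,F [ 0.34 -7.08 -0.76  6.84]
t 16.97 tcp [536.   94.   75.5] close 76.51 tilt [-0.001 -0.    -1.   ] q [ 0.54 -0.07 -0.31 -0.   -1.33 -2.35] F [-5.8 -0.6  6.4] T [-0.29  2.45  0.32] gap 12.8 61.44025683403015
disc centre [535.45 105.61] n 26 rms 0.77 radius from pivot 12.12 value deg 87.8
mark n 139 mean dir value deg 97.6
```

Contact: the torque went from 0.08 to 0.34 N m and the mark stopped at 97.6°. I'm backing off through the handle's play, aiming for about 4° less.

move_arm:
  increments:
    - {"tx": 0, "ty": 0, "tz": 0, "wx": 0, "wy": 0, "wz": 4, "fingers": 255}
    - {"tx": 0, "ty": 0, "tz": 0, "wx": 0, "wy": 0, "wz": 8, "fingers": 255}
    - {"tx": 0, "ty": 0, "tz": 0, "wx": 0, "wy": 0, "wz": 12, "fingers": 255}
    - {"tx": 0, "ty": 0, "tz": 0, "wx": 0, "wy": 0, "wz": 13, "fingers": 255}
    - {"tx": 0, "ty": 0, "tz": 0, "wx": 0, "wy": 0, "wz": 13, "fingers": 255}

```text
time: 17.43
ee_pos: [536.6, 94.7, 75.5]
orientation: [0.004, 1.0, 0.001, 0.0]
wrist_force: [-4.0, 1.7, 5.4]
finger_gap: 13.0
finger_force: 61.1
```

```bash
python3 -c "
from h import *
tz(3)
im,m=snap('wrist','w11.png'); roller(im,m)"
```

```text
Tz [-0.1  -0.08 -0.08] mean Tz,F [-0.09 -4.31  1.27  5.51]
t 17.58 tcp [536.6  94.7  75.5] close 89.47 tilt [ 0.     0.001 -1.   ] q [ 0.54 -0.07 -0.31 -0.   -1.33 -2.12] F [-4.1  1.   5. ] T [ 0.41  1.63 -0.08] gap 12.7 61.125487089157104
disc centre [534.31 105.32] n 27 rms 0.7 radius from pivot 11.94 value deg 82.3
mark n 126 mean dir value deg 93.2
```

The mark is now at 93.2°, 4.4° short of contact, so the gap should be about 31 mm. I'm centring the handle in its play, lifting it off and stepping aside to check the gap.

move_arm:
  increments:
    - {"tx": 0, "ty": 0, "tz": 0, "wx": 0, "wy": 0, "wz": -4, "fingers": 255}
    - {"tx": -0.05, "ty": -0.05, "tz": 0, "wx": 0, "wy": 0, "wz": -4, "fingers": 255}
    - {"tx": -0.05, "ty": -0.05, "tz": 1, "wx": 0, "wy": 0, "wz": -4, "fingers": 255}
    - {"tx": -0.05, "ty": -0.05, "tz": 2, "wx": 0, "wy": 0, "wz": -4, "fingers": 255}
    - {"tx": -0.05, "ty": -0.05, "tz": 3.5, "wx": 0, "wy": 0, "wz": -4, "fingers": 255}
    - {"tx": -0.05, "ty": -0.05, "tz": 6, "wx": 0, "wy": 0, "wz": -4, "fingers": 255}
    - {"tx": -0.05, "ty": -0.05, "tz": 8, "wx": 0, "wy": 0, "wz": -4, "fingers": 255}
    - {"tx": 3, "ty": 0, "tz": 8, "wx": 0, "wy": 0, "wz": -4, "fingers": 255}
    - {"tx": 6.5, "ty": 0, "tz": 8, "wx": 0, "wy": 0, "wz": -4, "fingers": 255}
    - {"tx": 6.5, "ty": 0, "tz": 8, "wx": 0, "wy": 0, "wz": -4, "fingers": 255}
    - {"tx": 6.5, "ty": 0, "tz": 8, "wx": 0, "wy": 0, "wz": -4, "fingers": 255}

```text
time: 18.55
ee_pos: [602.2, 93.8, 153.2]
orientation: [0.04, 0.999, -0.001, -0.002]
wrist_force: [-0.2, -0.4, -1.0]
finger_gap: 12.8
finger_force: 60.2
```

Run:
```python
from h import *
st(); im,m=snap("wrist","w12.png"); roller(im,m); st()
print("orange",blobs(im,m,(8,120,60),(18,255,255),30,100))
print("green",blobs(im,m,(45,80,40),(85,255,255),34,60))
u,v=proj(m,(560,95,32)); print(u,v); u,v=int(u),int(v)
v0,u0=max(0,v-70),max(0,u-90); print(u0,v0); cv2.imwrite('pics/w12c.png',cv2.resize(im[v0:v+80,u0:u+110,::-1],None,fx=4,fy=4,interpolation=cv2.INTER_CUBIC)[:600,:800])
```

```text
t 18.55 tcp [602.2  93.8 153.2] close 85.44 tilt [-0.003 -0.001 -1.   ] q [ 0.48  0.07 -0.02 -0.   -1.48 -2.13] F [-0.2 -0.4 -1. ] T [0.   0.01 0.03] gap 12.8 60.22222280502319
disc centre [536.78 105.77] n 60 rms 0.5 radius from pivot 12.29 value deg 94.1
mark n 149 mean dir value deg 93.9
t 18.6 tcp [601.8  93.8 154.5] close 85.45 tilt [-0.001 -0.001 -1.   ] q [ 0.48  0.07 -0.02 -0.   -1.48 -2.13] F [ 0.2  0.8 -0.2] T [-0.01 -0.01  0.06] gap 12.7 60.22303104400635
orange [(4840, 248, 181, 579.5, 64.0, 31.4, 150.0, 90.4)]
green [(508, 291, 149, 553.4, 107.6, 19.9, 51.2, 98.3), (581, 290, 108, 519.5, 109.6, 19.9, 50.9, 75.0)]
277.4431494366051 158.23198100403334
187 88
```

View pics/w12c.png

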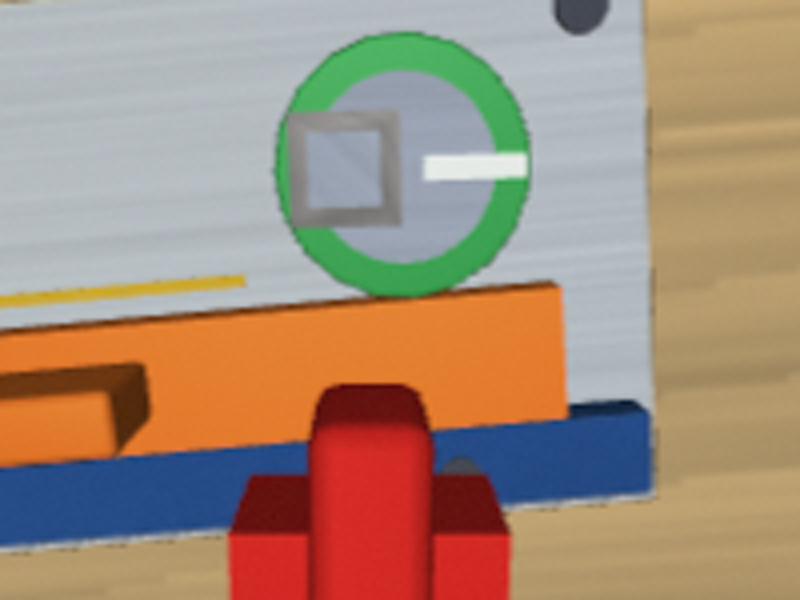

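The picture shows the roller rim at (400,297) just short of the gauge's edge at (400,302), about 1 mm clear. That agrees with a gap near 31 mm. The handle goes back to its old place in the tray.

move_arm:
  increments:
    - {"tx": -2, "ty": -3, "tz": 2, "wx": 0, "wy": 0, "wz": 2, "fingers": 255}
    - {"tx": -4, "ty": -7, "tz": 2, "wx": 0, "wy": 0, "wz": 2, "fingers": 255}
    - {"tx": -6, "ty": -11, "tz": 2, "wx": 0, "wy": 0, "wz": 2, "fingers": 255}
    - {"tx": -8, "ty": -15, "tz": 2, "wx": 0, "wy": 0, "wz": 2, "fingers": 255}
    - {"tx": -9, "ty": -19, "tz": 2, "wx": 0, "wy": 0, "wz": 2, "fingers": 255}
    - {"tx": -10, "ty": -23, "tz": 2, "wx": 0, "wy": 0, "wz": 2, "fingers": 255}
    - {"tx": -12, "ty": -27, "tz": 2, "wx": 0, "wy": 0, "wz": 2, "fingers": 255}
    - {"tx": -14, "ty": -31, "tz": 2, "wx": 0, "wy": 0, "wz": 2, "fingers": 255}
    - {"tx": -14.9, "ty": -35, "tz": 0, "wx": 0, "wy": 0, "wz": 2, "fingers": 255}
    - {"tx": -14.9, "ty": -38.3, "tz": -2, "wx": 0, "wy": 0, "wz": 2, "fingers": 255}
    - {"tx": -14.9, "ty": -38.3, "tz": -4, "wx": 0, "wy": 0, "wz": 2, "fingers": 255}
    - {"tx": -14.9, "ty": -38.3, "tz": -5, "wx": 0, "wy": 0, "wz": 2, "fingers": 255}

```text
time: 19.6
ee_pos: [450.0, -290.6, 102.8]
orientation: [0.024, 1.0, 0.001, -0.001]
wrist_force: [-0.2, 1.3, -2.6]
finger_gap: 12.5
finger_force: 60.2
```

```bash
python3 -c "
from h import *
st()"
```

```text
t 19.6 tcp [ 450.  -290.6  102.8] close 87.27 tilt [-0.002  0.001 -1.   ] q [-0.2  -0.11 -0.29 -0.   -1.39 -1.42] F [-0.2  1.3 -2.6] T [0.13 0.09 0.01] gap 12.5 60.211265087127686
```

move_arm:
  increments:
    - {"tx": 0, "ty": 0, "tz": -2.5, "wx": 0, "wy": 0, "wz": 0, "fingers": 255}
    - {"tx": 0, "ty": 0, "tz": -4.8, "wx": 0, "wy": 0, "wz": 0, "fingers": 255}
    - {"tx": 0, "ty": 0, "tz": -5.4, "wx": 0, "wy": 0, "wz": 0, "fingers": 255}
    - {"tx": 0, "ty": 0, "tz": -5.7, "wx": 0, "wy": 0, "wz": 0, "fingers": 255}
    - {"tx": 0, "ty": 0, "tz": -5.7, "wx": 0, "wy": 0, "wz": 0, "fingers": 255}

```text
time: 20.02
ee_pos: [452.9, -288.8, 49.5]
orientation: [0.022, 1.0, -0.0, 0.001]
wrist_force: [-0.9, -0.3, -1.3]
finger_gap: 12.5
finger_force: 60.2
```

```bash
python3 -c "
from h import *
st()"
```

```text
t 20.02 tcp [ 452.9 -288.8   49.5] close 87.53 tilt [ 0.001 -0.001 -1.   ] q [-0.19 -0.07 -0.36  0.   -1.28 -1.42] F [-0.9 -0.3 -1.3] T [-0.04  0.04  0.05] gap 12.5 60.22501230239868
```

move_arm:
  increments:
    - {"tx": 0, "ty": 0, "tz": -0.3, "wx": 0, "wy": 0, "wz": 0, "fingers": 255}
    - {"tx": 0, "ty": 0, "tz": -0.5, "wx": 0, "wy": 0, "wz": 0, "fingers": 255}
    - {"tx": 0, "ty": 0, "tz": -0.5, "wx": 0, "wy": 0, "wz": 0, "fingers": 255}
    - {"tx": 0, "ty": 0, "tz": -0.4, "wx": 0, "wy": 0, "wz": 0, "fingers": 100}
    - {"tx": 0, "ty": 0, "tz": -0.4, "wx": 0, "wy": 0, "wz": 0, "fingers": 100}
    - {"tx": 0, "ty": 0, "tz": -0.2, "wx": 0, "wy": 0, "wz": 0, "fingers": 100}
    - {"tx": 0, "ty": 0, "tz": 3, "wx": 0, "wy": 0, "wz": 0, "fingers": 100}
    - {"tx": 0, "ty": 0, "tz": 7, "wx": 0, "wy": 0, "wz": 0, "fingers": 100}
    - {"tx": 0, "ty": 0, "tz": 11, "wx": 0, "wy": 0, "wz": 0, "fingers": 100}
    - {"tx": 1, "ty": 2, "tz": 14, "wx": 0, "wy": 0, "wz": 7, "fingers": 100}
    - {"tx": 2, "ty": 5, "tz": 14, "wx": 0, "wy": 0, "wz": 14, "fingers": 100}
    - {"tx": 3, "ty": 8, "tz": 14, "wx": 0, "wy": 0, "wz": 21, "fingers": 100}

```text
time: 21.02
ee_pos: [483.5, -208.8, 191.3]
orientation: [-0.162, 0.987, -0.001, 0.002]
wrist_force: [1.0, -0.0, -0.8]
finger_gap: 51.7
finger_force: 0.0
```

move_arm:
  increments:
    - {"tx": 1, "ty": 2, "tz": 0, "wx": 0, "wy": 0, "wz": 7, "fingers": 100}
    - {"tx": 2, "ty": 5, "tz": 0, "wx": 0, "wy": 0, "wz": 14, "fingers": 100}
    - {"tx": 4, "ty": 8, "tz": 0, "wx": 0, "wy": 0, "wz": 21, "fingers": 100}
    - {"tx": 6, "ty": 11, "tz": 0, "wx": 0, "wy": 0, "wz": 28, "fingers": 100}
    - {"tx": 8, "ty": 14, "tz": 0, "wx": 0, "wy": 0, "wz": 35, "fingers": 100}
    - {"tx": 9.6, "ty": 17, "tz": 0, "wx": 0, "wy": 0, "wz": 42, "fingers": 100}
    - {"tx": 9.6, "ty": 20, "tz": 0, "wx": 0, "wy": 0, "wz": 49, "fingers": 100}
    - {"tx": 9.6, "ty": 23.5, "tz": -2, "wx": 0, "wy": 0, "wz": 56, "fingers": 100}
    - {"tx": 9.6, "ty": 23.5, "tz": -5, "wx": 0, "wy": 0, "wz": 63, "fingers": 100}
    - {"tx": 9.6, "ty": 23.5, "tz": -7, "wx": 0, "wy": 0, "wz": 70, "fingers": 100}
    - {"tx": 9.6, "ty": 23.5, "tz": -7, "wx": 0, "wy": 0, "wz": 72, "fingers": 100}
    - {"tx": 9.6, "ty": 23.5, "tz": -7, "wx": 0, "wy": 0, "wz": 72, "fingers": 100}

```text
time: 22.02
ee_pos: [577.7, 26.0, 116.7]
orientation: [0.711, -0.704, -0.001, 0.001]
wrist_force: [-1.1, 0.2, 0.4]
finger_gap: 51.8
finger_force: 0.0
```

Run:
```python
from h import *
st(); im,m=snap("wrist","w13.png"); t,mt=snap("top","t1.png")
print("orange z30",blobs(im,m,(8,120,60),(18,255,255),30,100),"z70",blobs(im,m,(8,120,60),(18,255,255),70,100))
print("red",blobs(t,mt,(0,150,90),(5,255,255),65,60)[:3])
print("bl",[b for b in blobs(t,mt,(100,120,70),(125,255,255),50,40) if b[4]>250 and b[3]<640])
```

```text
t 22.02 tcp [577.7  26.  116.7] close -179.44 tilt [-0.003 -0.001 -1.   ] q [ 0.39  0.   -0.16 -0.   -1.41 -0.38] F [-1.1  0.2  0.4] T [ 0.02 -0.01 -0.05] gap 51.8 0.0
orange z30 [(5253, 276, 257, 580.3, 67.3, 29.8, 141.4, 90.6)] z70 [(5253, 276, 257, 580.1, 48.4, 24.6, 116.7, 90.6)]
red [(74, 365, 246, 453.8, -271.2, 12.4, 37.2, 178.7), (181, 373, 246, 452.4, -292.3, 19.9, 79.1, 178.6), (124, 250, 143, 711.6, 15.7, 22.7, 60.1, 93.1)]
bl []
```

The handle is back in the tray. I'm gripping the gauge's fin.

move_arm:
  increments:
    - {"tx": 0.15, "ty": 0, "tz": -3, "wx": 0, "wy": 0, "wz": 0, "fingers": 100}
    - {"tx": 0.15, "ty": 0, "tz": -6, "wx": 0, "wy": 0, "wz": 0, "fingers": 110}
    - {"tx": 0.15, "ty": 0, "tz": -7.3, "wx": 0, "wy": 0, "wz": 0, "fingers": 110}
    - {"tx": 0.15, "ty": 0, "tz": -7.3, "wx": 0, "wy": 0, "wz": 0, "fingers": 110}
    - {"tx": 0.15, "ty": 0, "tz": -7.3, "wx": 0, "wy": 0, "wz": 0, "fingers": 255}
    - {"tx": 0.15, "ty": 0, "tz": -7.3, "wx": 0, "wy": 0, "wz": 0, "fingers": 255}
    - {"tx": 0.15, "ty": 0, "tz": -7.3, "wx": 0, "wy": 0, "wz": 0, "fingers": 255}
    - {"tx": 0.15, "ty": 0, "tz": -7.3, "wx": 0, "wy": 0, "wz": 0, "fingers": 255}
    - {"tx": 0.15, "ty": 0, "tz": -7.3, "wx": 0, "wy": 0, "wz": 0, "fingers": 255}
  newtons: 40

```text
time: 22.87
ee_pos: [580.5, 26.0, 47.7]
orientation: [0.71, -0.704, 0.001, -0.001]
wrist_force: [-5.4, 0.4, 6.3]
finger_gap: 13.4
finger_force: 41.9
```

```bash
python3 -c "
from h import *
st()"
```

```text
t 22.87 tcp [580.5  26.   47.7] close -179.53 tilt [ 0.002  0.    -1.   ] q [ 0.39  0.05 -0.25  0.   -1.28 -0.38] F [-5.4  0.4  6.3] T [ 0.16  1.55 -0.06] gap 13.4 41.94696843624115
```

move_arm:
  increments:
    - {"tx": -0.06, "ty": 0, "tz": 0.05, "wx": 0, "wy": 0, "wz": 0, "fingers": 255}
    - {"tx": -0.05, "ty": -0.8, "tz": 0.05, "wx": 0, "wy": 0, "wz": 0, "fingers": 255}
    - {"tx": -0.04, "ty": -1.6, "tz": 0.05, "wx": 0, "wy": 0, "wz": 0, "fingers": 255}

```text
time: 23.12
ee_pos: [580.3, 12.0, 47.8]
orientation: [0.71, -0.704, -0.0, -0.002]
wrist_force: [-3.7, 4.4, 6.8]
finger_gap: 12.8
finger_force: 42.4
```

```bash
python3 -c "
from h import *
st()"
```

```text
t 23.12 tcp [580.3  12.   47.8] close -179.45 tilt [ 0.003  0.004 -1.   ] q [ 0.36  0.04 -0.25 -0.   -1.28 -0.35] F [-3.7  4.4  6.8] T [2.23 1.33 0.02] gap 12.8 42.39108324050903
```

move_arm:
  increments:
    - {"tx": 0.0, "ty": -0.8, "tz": 0, "wx": 0, "wy": 0, "wz": 0, "fingers": 255}
    - {"tx": 0.01, "ty": -1.6, "tz": 0, "wx": 0, "wy": 0, "wz": 0, "fingers": 255}
    - {"tx": 0.02, "ty": -2.4, "tz": 0, "wx": 0, "wy": 0, "wz": 0, "fingers": 255}
    - {"tx": 0.02, "ty": -3.2, "tz": 0, "wx": 0, "wy": 0, "wz": 0, "fingers": 255}
    - {"tx": 0.03, "ty": -4.0, "tz": 0, "wx": 0, "wy": 0, "wz": 0, "fingers": 255}
    - {"tx": 0.03, "ty": -4.8, "tz": 0, "wx": 0, "wy": 0, "wz": 0, "fingers": 255}
    - {"tx": 0.04, "ty": -5.6, "tz": 0, "wx": 0, "wy": 0, "wz": 0, "fingers": 255}
    - {"tx": 0.04, "ty": -5.8, "tz": 0, "wx": 0, "wy": 0, "wz": 0, "fingers": 255}
    - {"tx": 0.04, "ty": -5.8, "tz": 0, "wx": 0, "wy": 0, "wz": 0, "fingers": 255}
    - {"tx": 0.04, "ty": -5.8, "tz": 0, "wx": 0, "wy": 0, "wz": 0, "fingers": 255}

```text
time: 23.95
ee_pos: [580.9, -45.6, 49.3]
orientation: [0.71, -0.704, -0.0, -0.003]
wrist_force: [-8.4, 11.2, 15.4]
finger_gap: 13.2
finger_force: 46.4
```

```bash
python3 -c "
from h import *
st()"
```

```text
t 23.95 tcp [580.9 -45.6  49.3] close -179.46 tilt [ 0.003  0.004 -1.   ] q [ 0.26  0.05 -0.24 -0.   -1.28 -0.25] F [-8.4 11.2 15.4] T [4.2  3.28 0.05] gap 13.2 46.43483519554138
```

The gauge slid out easily (11 N, all from downward press). Its middle is about 95 mm from the nip. I'm easing the press, then lifting it and carrying it back to the tray.

move_arm:
  increments:
    - {"tx": -0.05, "ty": 0, "tz": 0.15, "wx": 0, "wy": 0, "wz": 0, "fingers": 255}
    - {"tx": -0.05, "ty": 0, "tz": 0.15, "wx": 0, "wy": 0, "wz": 0, "fingers": 255}
    - {"tx": -0.05, "ty": 0, "tz": 0.15, "wx": 0, "wy": 0, "wz": 0, "fingers": 255}
    - {"tx": -0.1, "ty": 0, "tz": 4, "wx": 0, "wy": 0, "wz": 0, "fingers": 255}
    - {"tx": -0.1, "ty": 0, "tz": 8, "wx": 0, "wy": 0, "wz": 0, "fingers": 255}
    - {"tx": -0.1, "ty": 0, "tz": 12, "wx": 0, "wy": 0, "wz": 0, "fingers": 255}
    - {"tx": -1, "ty": -2, "tz": 13, "wx": 0, "wy": 0, "wz": -7, "fingers": 255}
    - {"tx": -3, "ty": -5, "tz": 13, "wx": 0, "wy": 0, "wz": -14, "fingers": 255}
    - {"tx": -5, "ty": -8, "tz": 13, "wx": 0, "wy": 0, "wz": -21, "fingers": 255}
    - {"tx": -7, "ty": -11, "tz": 13, "wx": 0, "wy": 0, "wz": -28, "fingers": 255}
    - {"tx": -9, "ty": -14, "tz": 13, "wx": 0, "wy": 0, "wz": -35, "fingers": 255}
    - {"tx": -11, "ty": -17, "tz": 13, "wx": 0, "wy": 0, "wz": -42, "fingers": 255}

```text
time: 24.95
ee_pos: [468.7, -219.4, 175.5]
orientation: [-0.408, 0.913, -0.0, -0.0]
wrist_force: [1.4, -0.2, -1.9]
finger_gap: 13.0
finger_force: 43.9
```

move_arm:
  increments:
    - {"tx": -1, "ty": -3, "tz": 0, "wx": 0, "wy": 0, "wz": -7, "fingers": 255}
    - {"tx": -2, "ty": -6, "tz": 0, "wx": 0, "wy": 0, "wz": -14, "fingers": 255}
    - {"tx": -3, "ty": -9, "tz": 0, "wx": 0, "wy": 0, "wz": -21, "fingers": 255}
    - {"tx": -4.2, "ty": -12, "tz": 0, "wx": 0, "wy": 0, "wz": -28, "fingers": 255}
    - {"tx": -4.2, "ty": -15.9, "tz": 0, "wx": 0, "wy": 0, "wz": -35, "fingers": 255}
    - {"tx": -4.2, "ty": -15.9, "tz": 0, "wx": 0, "wy": 0, "wz": -42, "fingers": 255}
    - {"tx": -4.2, "ty": -15.9, "tz": 0, "wx": 0, "wy": 0, "wz": -49, "fingers": 255}
    - {"tx": -4.2, "ty": -15.9, "tz": -3, "wx": 0, "wy": 0, "wz": -51, "fingers": 255}
    - {"tx": -4.2, "ty": -15.9, "tz": -6, "wx": 0, "wy": 0, "wz": -51, "fingers": 255}
    - {"tx": -4.2, "ty": -15.9, "tz": -9, "wx": 0, "wy": 0, "wz": -51, "fingers": 255}
    - {"tx": -4.2, "ty": -15.9, "tz": -9, "wx": 0, "wy": 0, "wz": -51, "fingers": 255}

```text
time: 25.87
ee_pos: [424.5, -374.9, 78.0]
orientation: [0.023, 1.0, 0.003, -0.005]
wrist_force: [0.1, 0.2, -4.0]
finger_gap: 13.4
finger_force: 43.8
```

```bash
python3 -c "
from h import *
st(); im,m=snap('wrist','w14.png'); 
print(blobs(im,m,(8,120,60),(18,255,255),50,100))
t,mt=snap('top','t2.png')
print([b for b in blobs(t,mt,(100,120,70),(125,255,255),50,30) if b[3]<660])"
```

```text
t 25.87 tcp [ 424.5 -374.9   78. ] close 87.39 tilt [-0.009  0.007 -1.   ] q [-0.37 -0.   -0.24 -0.   -1.35 -1.24] F [ 0.1  0.2 -4. ] T [ 0.13  0.17 -0.02] gap 13.4 43.75796914100647
[(3970, 279, 282, 457.7, -376.6, 31.5, 82.5, 177.2)]
[(76, 128, 262, 420.7, 319.3, 9.9, 47.6, 89.5), (91, 95, 227, 508.0, 403.4, 18.9, 48.5, 167.7), (87, 138, 218, 528.4, 295.2, 13.4, 49.7, 53.0), (772, 259, 188, 602.4, -5.5, 18.7, 323.5, 90.5)]
```

move_arm:
  increments:
    - {"tx": 0, "ty": 0, "tz": -2, "wx": 0, "wy": 0, "wz": 0, "fingers": 255}
    - {"tx": 0, "ty": 0, "tz": -3, "wx": 0, "wy": 0, "wz": 0, "fingers": 255}
    - {"tx": 0, "ty": 0, "tz": -3.3, "wx": 0, "wy": 0, "wz": 0, "fingers": 255}
    - {"tx": 0, "ty": 0, "tz": -3.5, "wx": 0, "wy": 0, "wz": 0, "fingers": 255}
    - {"tx": 0, "ty": 0, "tz": -3.6, "wx": 0, "wy": 0, "wz": 0, "fingers": 255}
    - {"tx": 0, "ty": 0, "tz": -3.6, "wx": 0, "wy": 0, "wz": 0, "fingers": 255}

```text
time: 26.47
ee_pos: [428.4, -377.4, 50.8]
orientation: [0.022, 1.0, -0.0, 0.0]
wrist_force: [-0.0, -0.1, -1.0]
finger_gap: 13.2
finger_force: 43.9
```

```bash
python3 -c "
from h import *
st()"
```

```text
t 26.47 tcp [ 428.4 -377.4   50.8] close 87.47 tilt [ 0.001 -0.001 -1.   ] q [-0.37  0.02 -0.27  0.   -1.28 -1.24] F [-0.  -0.1 -1. ] T [-0.    0.05  0.02] gap 13.2 43.8617742061615
```

move_arm:
  increments:
    - {"tx": 0, "ty": 0, "tz": -0.4, "wx": 0, "wy": 0, "wz": 0, "fingers": 255}
    - {"tx": 0, "ty": 0, "tz": -0.7, "wx": 0, "wy": 0, "wz": 0, "fingers": 255}
    - {"tx": 0, "ty": 0, "tz": -0.7, "wx": 0, "wy": 0, "wz": 0, "fingers": 255}

```text
time: 26.72
ee_pos: [428.2, -377.2, 42.7]
orientation: [0.022, 1.0, -0.0, 0.0]
wrist_force: [0.5, -0.6, -0.3]
finger_gap: 13.1
finger_force: 43.9
```

```bash
python3 -c "
from h import *
st()"
```

```text
t 26.72 tcp [ 428.2 -377.2   42.7] close 87.47 tilt [ 0. -0. -1.] q [-0.37  0.02 -0.28  0.   -1.27 -1.24] F [ 0.5 -0.6 -0.3] T [ 0.02  0.06 -0.01] gap 13.1 43.87628674507141
```

move_arm:
  increments:
    - {"tx": 0, "ty": 0, "tz": -0.15, "wx": 0, "wy": 0, "wz": 0, "fingers": 255}
    - {"tx": 0, "ty": 0, "tz": -0.15, "wx": 0, "wy": 0, "wz": 0, "fingers": 255}
    - {"tx": 0, "ty": 0, "tz": -0.1, "wx": 0, "wy": 0, "wz": 0, "fingers": 110}
    - {"tx": 0, "ty": 0, "tz": -0.1, "wx": 0, "wy": 0, "wz": 0, "fingers": 110}
    - {"tx": 0, "ty": 0, "tz": 0.2, "wx": 0, "wy": 0, "wz": 0, "fingers": 110}
    - {"tx": 0, "ty": 0, "tz": 4, "wx": 0, "wy": 0, "wz": 0, "fingers": 110}
    - {"tx": 0, "ty": 0, "tz": 8, "wx": 0, "wy": 0, "wz": 0, "fingers": 100}
    - {"tx": 0, "ty": 2, "tz": 12, "wx": 0, "wy": 0, "wz": 7, "fingers": 80}
    - {"tx": 0, "ty": 6, "tz": 15, "wx": 0, "wy": 0, "wz": 14, "fingers": 80}
    - {"tx": 0, "ty": 10, "tz": 15, "wx": 0, "wy": 0, "wz": 21, "fingers": 80}
    - {"tx": 0, "ty": 14, "tz": 15, "wx": 0, "wy": 0, "wz": 28, "fingers": 80}
    - {"tx": 0, "ty": 18, "tz": 15, "wx": 0, "wy": 0, "wz": 35, "fingers": 80}

```text
time: 27.72
ee_pos: [427.8, -199.9, 193.9]
orientation: [-0.282, 0.959, -0.0, 0.001]
wrist_force: [1.6, 0.9, -0.4]
finger_gap: 58.5
finger_force: 0.0
```

move_arm:
  increments:
    - {"tx": 0, "ty": 4, "tz": 0, "wx": 0, "wy": 0, "wz": 7, "fingers": 80}
    - {"tx": 0, "ty": 8, "tz": 0, "wx": 0, "wy": 0, "wz": 14, "fingers": 80}
    - {"tx": 0, "ty": 12, "tz": 0, "wx": 0, "wy": 0, "wz": 21, "fingers": 80}
    - {"tx": 0, "ty": 16, "tz": 0, "wx": 0, "wy": 0, "wz": 28, "fingers": 80}
    - {"tx": 0, "ty": 20, "tz": 0, "wx": 0, "wy": 0, "wz": 35, "fingers": 80}
    - {"tx": 0, "ty": 24, "tz": 0, "wx": 0, "wy": 0, "wz": 42, "fingers": 80}
    - {"tx": 0, "ty": 28, "tz": 0, "wx": 0, "wy": 0, "wz": 49, "fingers": 80}
    - {"tx": 0, "ty": 32, "tz": 0, "wx": 0, "wy": 0, "wz": 56, "fingers": 80}
    - {"tx": 0, "ty": 36, "tz": 0, "wx": 0, "wy": 0, "wz": 57, "fingers": 80}
    - {"tx": 0, "ty": 40, "tz": 0, "wx": 0, "wy": 0, "wz": 57, "fingers": 80}
    - {"tx": 0, "ty": 44, "tz": 0, "wx": 0, "wy": 0, "wz": 57, "fingers": 80}
    - {"tx": 0, "ty": 46, "tz": -2, "wx": 0, "wy": 0, "wz": 57, "fingers": 80}

```text
time: 28.72
ee_pos: [428.8, 263.2, 176.2]
orientation: [-0.705, 0.71, -0.0, 0.003]
wrist_force: [-0.5, 1.6, 0.3]
finger_gap: 58.8
finger_force: 0.0
```

```bash
python3 -c "
from h import *
st(); im,m=snap('wrist','w15.png'); 
print([b for b in blobs(im,m,(100,110,50),(125,255,255),50,100)])
t,mt=snap('top','t3.png')
print([b for b in blobs(t,mt,(100,120,70),(125,255,255),50,30) if b[3]<660])
print('gauge',blobs(t,mt,(8,150,120),(18,255,255),18),'handle',[b for b in blobs(t,mt,(0,150,90),(5,255,255),65,50) if b[4]<-200])"
```

```text
t 28.72 tcp [428.8 263.2 176.2] close 179.6 tilt [ 0.005  0.004 -1.   ] q [ 0.95 -0.23 -0.27  0.   -1.53 -0.96] F [-0.5  1.6  0.3] T [-0.06 -0.02 -0.  ] gap 58.8 0.0
[(541, 221, 324, 493.5, 396.2, 23.9, 35.7, 75.0), (648, 289, 253, 420.2, 314.4, 13.0, 57.6, 89.8), (773, 182, 231, 524.5, 290.7, 14.2, 60.1, 52.5), (2652, 85, 43, 587.8, 129.2, 25.3, 66.8, 90.4)]
[(84, 95, 226, 507.9, 403.8, 14.2, 49.0, 160.3), (87, 138, 218, 528.4, 295.2, 13.4, 49.7, 53.0), (770, 259, 188, 602.4, -5.4, 18.7, 323.4, 90.5)]
gauge [(604, 404, 230, 494.2, -379.9, 30.9, 141.6, 178.3)] handle [(74, 365, 246, 453.8, -271.2, 12.4, 37.2, 178.7), (182, 373, 246, 452.4, -292.3, 19.9, 79.2, 178.6)]
```

move_arm:
  increments:
    - {"tx": -0.8, "ty": 5.6, "tz": -3, "wx": 0, "wy": 0, "wz": 0, "fingers": 100}
    - {"tx": -0.8, "ty": 5.6, "tz": -7, "wx": 0, "wy": 0, "wz": 0, "fingers": 100}
    - {"tx": -0.8, "ty": 5.6, "tz": -8, "wx": 0, "wy": 0, "wz": 0, "fingers": 100}
    - {"tx": -0.8, "ty": 5.6, "tz": -8, "wx": 0, "wy": 0, "wz": 0, "fingers": 100}

```text
time: 29.15
ee_pos: [417.7, 313.1, 87.2]
orientation: [-0.704, 0.71, -0.0, -0.005]
wrist_force: [0.1, -0.5, -0.8]
finger_gap: 51.7
finger_force: 0.0
```

Run:
```python
from h import *
st(); im,m=snap('wrist','w16.png'); 
print([b for b in blobs(im,m,(100,110,50),(125,255,255),50,100)])
t=cv2.imread('pics/t3.png')[:,:,::-1].copy(); mt=robot.camera_model('top'); h=cv2.cvtColor(t,cv2.COLOR_RGB2HSV)
for u in(396,404,412): print(u,[(v,int(h[v,u,2]),int(h[v,u,1])) for v in range(194,212)])
print([round(onz(mt,404,v,z)[0],1) for v,z in((198,18),(200,18),(202,18),(203,23))])
a=cv2.resize(t[190:290,340:435],None,fx=3,fy=3,interpolation=cv2.INTER_CUBIC)
w=cv2.imread('pics/w14.png')[:,:,::-1]
b=cv2.resize(w,(400,300)); c=np.zeros((300,285+400,3),np.uint8); c[:,:285]=a; c[:,285:]=b
cv2.imwrite('pics/comp.png',c[:,:,::-1])
```

```text
t 29.15 tcp [417.7 313.1  87.2] close 179.48 tilt [-0.007 -0.007 -1.   ] q [ 1.03 -0.13 -0.34 -0.   -1.37 -1.04] F [ 0.1 -0.5 -0.8] T [-0.15 -0.01 -0.01] gap 51.7 0.0
[(220, 160, 357, 506.6, 403.9, 13.8, 14.2, 83.9), (513, 12, 344, 609.5, 391.6, 16.3, 27.4, 114.2), (1521, 275, 240, 420.3, 315.8, 13.4, 55.5, 90.1), (2624, 115, 206, 521.5, 292.7, 20.6, 60.5, 52.8)]
396 [(194, 137, 101), (195, 143, 103), (196, 142, 104), (197, 144, 101), (198, 148, 103), (199, 161, 103), (200, 102, 108), (201, 18, 99), (202, 29, 18), (203, 43, 12), (204, 46, 11), (205, 47, 27), (206, 50, 31), (207, 48, 43), (208, 46, 28), (209, 50, 36), (210, 49, 47), (211, 51, 40)]
404 [(194, 140, 100), (195, 143, 102), (196, 140, 104), (197, 143, 102), (198, 149, 103), (199, 159, 103), (200, 121, 105), (201, 59, 35), (202, 25, 194), (203, 106, 188), (204, 179, 215), (205, 187, 228), (206, 183, 226), (207, 181, 231), (208, 182, 228), (209, 183, 226), (210, 182, 224), (211, 182, 223)]
412 [(194, 142, 104), (195, 142, 101), (196, 141, 103), (197, 145, 102), (198, 149, 103), (199, 153, 100), (200, 162, 101), (201, 101, 111), (202, 27, 76), (203, 35, 29), (204, 41, 31), (205, 44, 41), (206, 44, 41), (207, 45, 51), (208, 43, 47), (209, 45, 51), (210, 44, 46), (211, 43, 42)]
[np.float64(578.0), np.float64(572.8), np.float64(567.6), np.float64(564.6)]
```

move_arm:
  increments:
    - {"tx": 0, "ty": 0, "tz": -2, "wx": 0, "wy": 0, "wz": 0, "fingers": 100}
    - {"tx": 0, "ty": 0, "tz": -2, "wx": 0, "wy": 0, "wz": 0, "fingers": 100}
    - {"tx": 0, "ty": 0, "tz": -2, "wx": 0, "wy": 0, "wz": 0, "fingers": 100}

```text
time: 29.45
ee_pos: [420.6, 314.3, 74.5]
orientation: [-0.704, 0.711, -0.0, 0.001]
wrist_force: [-0.2, 0.4, 1.4]
finger_gap: 51.7
finger_force: 0.0
```

Run:
```python
from h import *
st()
s,ms=snap('scene','s1.png'); h=cv2.cvtColor(s,cv2.COLOR_RGB2HSV)
k=cv2.inRange(h,np.array((8,120,60)),np.array((18,255,255))); k[:, :100]=0; k[:180]=0; k[270:]=0;k[:,220:]=0
v,u=np.nonzero(k); print('orange rows',v.min(),v.max(),'cols',u.min(),u.max())
a=np.radians(-2); c=np.array([494,-380]); d=np.array([np.cos(a),np.sin(a)])
for z,n in((23,'flat top'),(5,'flat bottom'),(41,'tilt top')): print(n,[round(x,1) for x in proj(ms,(*(c+70*d),z))])
e=proj(ms,(*(c+70*d),23)); uu=int(e[0]); print(uu,[(r,*h[r,uu].tolist()) for r in range(int(e[1])-14,int(e[1])+14)])
```

```text
t 29.45 tcp [420.6 314.3  74.5] close 179.42 tilt [ 0.001  0.    -1.   ] q [ 1.03 -0.12 -0.36  0.   -1.33 -1.04] F [-0.2  0.4  1.4] T [-0.02 -0.02 -0.04] gap 51.7 0.0
orange rows 187 266 cols 105 205
flat top [np.float64(142.8), np.float64(237.6)]
flat bottom [np.float64(144.1), np.float64(242.6)]
tilt top [np.float64(141.4), np.float64(232.4)]
142 [(223, 14, 247, 184), (224, 14, 255, 180), (225, 14, 255, 182), (226, 14, 255, 181), (227, 13, 241, 182), (228, 14, 251, 180), (229, 13, 240, 183), (230, 14, 245, 181), (231, 14, 255, 180), (232, 14, 254, 178), (233, 14, 238, 184), (234, 14, 255, 179), (235, 13, 241, 183), (236, 14, 252, 186), (237, 13, 250, 140), (238, 12, 240, 87), (239, 13, 240, 87), (240, 9, 151, 49), (241, 30, 219, 7), (242, 74, 216, 13), (243, 0, 0, 0), (244, 96, 58, 22), (245, 90, 255, 2), (246, 19, 109, 115), (247, 19, 108, 156), (248, 19, 109, 150), (249, 18, 114, 141), (250, 19, 114, 141)]
```

The scene view puts the gauge's end edge at row 237. That's where a flat-lying blade should be, so it lies flat in the tray. I'm gripping the first bracket.

move_arm:
  increments:
    - {"tx": 0, "ty": 0.4, "tz": -2, "wx": 0, "wy": 0, "wz": 0, "fingers": 110}
    - {"tx": 0, "ty": 0.4, "tz": -4, "wx": 0, "wy": 0, "wz": 0, "fingers": 120}
    - {"tx": 0, "ty": 0.4, "tz": -4.8, "wx": 0, "wy": 0, "wz": 0, "fingers": 120}
    - {"tx": 0, "ty": 0.4, "tz": -4.8, "wx": 0, "wy": 0, "wz": 0, "fingers": 120}
    - {"tx": 0, "ty": 0.4, "tz": -4.8, "wx": 0, "wy": 0, "wz": 0, "fingers": 255}
    - {"tx": 0, "ty": 0.4, "tz": -4.8, "wx": 0, "wy": 0, "wz": 0, "fingers": 255}
    - {"tx": 0, "ty": 0.4, "tz": -4.8, "wx": 0, "wy": 0, "wz": 0, "fingers": 255}
    - {"tx": 0, "ty": 0.4, "tz": -4.8, "wx": 0, "wy": 0, "wz": 0, "fingers": 255}
    - {"tx": 0, "ty": 0.4, "tz": -4.8, "wx": 0, "wy": 0, "wz": 0, "fingers": 255}
  newtons: 60

```text
time: 30.25
ee_pos: [420.7, 319.5, 26.6]
orientation: [-0.704, 0.71, -0.0, 0.001]
wrist_force: [-1.2, -0.6, 6.2]
finger_gap: 13.0
finger_force: 61.1
```

```bash
python3 -c "
from h import *
st()"
```

```text
t 30.25 tcp [420.7 319.5  26.6] close 179.48 tilt [ 0.002  0.002 -1.   ] q [ 1.03 -0.08 -0.41  0.   -1.24 -1.04] F [-1.2 -0.6  6.2] T [-0.23  0.55 -0.04] gap 13.0 61.109490394592285
```

move_arm:
  increments:
    - {"tx": 0, "ty": 0, "tz": 4, "wx": 0, "wy": 0, "wz": 0, "fingers": 255}
    - {"tx": 0, "ty": 0, "tz": 8, "wx": 0, "wy": 0, "wz": 1, "fingers": 255}
    - {"tx": 1, "ty": -3, "tz": 11, "wx": 0, "wy": 0, "wz": 1, "fingers": 255}
    - {"tx": 3, "ty": -7, "tz": 11, "wx": 0, "wy": 0, "wz": 1, "fingers": 255}
    - {"tx": 5, "ty": -11, "tz": 11, "wx": 0, "wy": 0, "wz": 1, "fingers": 255}
    - {"tx": 7, "ty": -15, "tz": 11, "wx": 0, "wy": 0, "wz": 1, "fingers": 255}
    - {"tx": 9, "ty": -19, "tz": 11, "wx": 0, "wy": 0, "wz": 1, "fingers": 255}
    - {"tx": 11, "ty": -23, "tz": 11, "wx": 0, "wy": 0, "wz": 1, "fingers": 255}
    - {"tx": 13, "ty": -27, "tz": 11, "wx": 0, "wy": 0, "wz": 1, "fingers": 255}
    - {"tx": 15, "ty": -31, "tz": 11, "wx": 0, "wy": 0, "wz": 1, "fingers": 255}
    - {"tx": 15.9, "ty": -35, "tz": 11, "wx": 0, "wy": 0, "wz": 1, "fingers": 255}
    - {"tx": 15.9, "ty": -39, "tz": 11, "wx": 0, "wy": 0, "wz": 1, "fingers": 255}

```text
time: 31.25
ee_pos: [577.6, -53.8, 134.2]
orientation: [0.71, -0.704, -0.0, 0.0]
wrist_force: [0.3, 0.5, -2.1]
finger_gap: 12.7
finger_force: 60.2
```

move_arm:
  increments:
    - {"tx": 0, "ty": -3, "tz": 0, "wx": 0, "wy": 0, "wz": 0, "fingers": 255}
    - {"tx": 0, "ty": -5.4, "tz": 0, "wx": 0, "wy": 0, "wz": 0, "fingers": 255}
    - {"tx": 0, "ty": -5.4, "tz": -3, "wx": 0, "wy": 0, "wz": 0, "fingers": 255}
    - {"tx": 0, "ty": -5.4, "tz": -6, "wx": 0, "wy": 0, "wz": 0, "fingers": 255}
    - {"tx": 0, "ty": -5.4, "tz": -8.5, "wx": 0, "wy": 0, "wz": 0, "fingers": 255}
    - {"tx": 0, "ty": -5.4, "tz": -8.5, "wx": 0, "wy": 0, "wz": 0, "fingers": 255}
    - {"tx": 0, "ty": -5.4, "tz": -8.5, "wx": 0, "wy": 0, "wz": 0, "fingers": 255}

```text
time: 31.83
ee_pos: [576.0, -106.2, 48.8]
orientation: [0.71, -0.704, -0.001, 0.001]
wrist_force: [0.3, 0.0, 0.0]
finger_gap: 12.7
finger_force: 60.2
```

```bash
python3 -c "
from h import *
st()"
```

```text
t 31.83 tcp [ 576.  -106.2   48.8] close -179.54 tilt [-0.003 -0.001 -1.   ] q [ 0.16  0.06 -0.23  0.   -1.28 -0.15] F [0.3 0.  0. ] T [-0.01 -0.04  0.  ] gap 12.7 60.19402742385864
```

move_arm:
  increments:
    - {"tx": 0.3, "ty": -1.9, "tz": 0, "wx": 0, "wy": 0, "wz": 0, "fingers": 255}
    - {"tx": 0.3, "ty": -1.9, "tz": -0.5, "wx": 0, "wy": 0, "wz": 0, "fingers": 255}
    - {"tx": 0.3, "ty": -1.9, "tz": -1.0, "wx": 0, "wy": 0, "wz": 0, "fingers": 255}
    - {"tx": 0.3, "ty": -1.9, "tz": -1.0, "wx": 0, "wy": 0, "wz": 0, "fingers": 255}

```text
time: 32.17
ee_pos: [580.1, -124.6, 40.1]
orientation: [0.71, -0.704, 0.0, -0.0]
wrist_force: [-0.4, -0.0, -1.8]
finger_gap: 12.7
finger_force: 60.3
```

```bash
python3 -c "
from h import *
st()"
```

```text
t 32.17 tcp [ 580.1 -124.6   40.1] close -179.55 tilt [ 0.  0. -1.] q [ 0.13  0.08 -0.22 -0.   -1.27 -0.12] F [-0.4 -0.  -1.8] T [ 0.01  0.06 -0.06] gap 12.7 60.2548885345459
```

move_arm:
  increments:
    - {"tx": 0, "ty": 0, "tz": -0.15, "wx": 0, "wy": 0, "wz": 0, "fingers": 255}
    - {"tx": 0, "ty": 0, "tz": -0.15, "wx": 0, "wy": 0, "wz": 0, "fingers": 255}
    - {"tx": 0, "ty": 0, "tz": -0.1, "wx": 0, "wy": 0, "wz": 0, "fingers": 120}
    - {"tx": 0, "ty": 0, "tz": 0, "wx": 0, "wy": 0, "wz": 0, "fingers": 120}
    - {"tx": 0, "ty": 0, "tz": 0.3, "wx": 0, "wy": 0, "wz": 0, "fingers": 120}
    - {"tx": 0, "ty": 0, "tz": 4, "wx": 0, "wy": 0, "wz": 0, "fingers": 110}
    - {"tx": 0, "ty": 0, "tz": 8, "wx": 0, "wy": 0, "wz": 0, "fingers": 100}
    - {"tx": 0, "ty": 3, "tz": 12, "wx": 0, "wy": 0, "wz": -7, "fingers": 100}
    - {"tx": 0, "ty": 7, "tz": 13, "wx": 0, "wy": 0, "wz": -14, "fingers": 100}
    - {"tx": -1, "ty": 11, "tz": 13, "wx": 0, "wy": 0, "wz": -21, "fingers": 100}
    - {"tx": -2, "ty": 15, "tz": 13, "wx": 0, "wy": 0, "wz": -28, "fingers": 100}
    - {"tx": -3, "ty": 19, "tz": 13, "wx": 0, "wy": 0, "wz": -35, "fingers": 100}

```text
time: 33.17
ee_pos: [554.1, 49.3, 171.0]
orientation: [-0.477, 0.879, -0.0, 0.001]
wrist_force: [1.5, 0.5, -0.1]
finger_gap: 51.6
finger_force: 0.0
```

move_arm:
  increments:
    - {"tx": -1, "ty": 4, "tz": 0, "wx": 0, "wy": 0, "wz": -2, "fingers": 100}
    - {"tx": -1, "ty": 8, "tz": 0, "wx": 0, "wy": 0, "wz": -2, "fingers": 100}
    - {"tx": -2, "ty": 12, "tz": 0, "wx": 0, "wy": 0, "wz": -2, "fingers": 100}
    - {"tx": -2, "ty": 16, "tz": 0, "wx": 0, "wy": 0, "wz": -2, "fingers": 100}
    - {"tx": -2, "ty": 20, "tz": 0, "wx": 0, "wy": 0, "wz": -2, "fingers": 100}
    - {"tx": -2.5, "ty": 23, "tz": -2, "wx": 0, "wy": 0, "wz": -2, "fingers": 100}
    - {"tx": -2.5, "ty": 23, "tz": -4, "wx": 0, "wy": 0, "wz": -2, "fingers": 100}
    - {"tx": -2.5, "ty": 23, "tz": -4, "wx": 0, "wy": 0, "wz": -2, "fingers": 100}
    - {"tx": -2.5, "ty": 23, "tz": -4, "wx": 0, "wy": 0, "wz": -2, "fingers": 100}

```text
time: 33.92
ee_pos: [529.0, 277.3, 129.2]
orientation: [-0.465, 0.886, -0.001, -0.001]
wrist_force: [0.2, -0.5, 0.9]
finger_gap: 51.7
finger_force: 0.0
```

```bash
python3 -c "
from h import *
st(); im,m=snap('wrist','w17.png'); 
print([b for b in blobs(im,m,(100,110,50),(125,255,255),50,100)])
t,mt=snap('top','t4.png')
print([b for b in blobs(t,mt,(100,120,70),(125,255,255),50,30) if b[3]<660])
print('in lane',[b for b in blobs(t,mt,(100,120,70),(125,255,255),62,30) if b[3]<660])"
```

```text
t 33.92 tcp [529.  277.3 129.2] close 145.36 tilt [-0.001 -0.002 -1.   ] q [ 0.82  0.05 -0.09  0.   -1.43 -1.42] F [ 0.2 -0.5  0.9] T [-0.01 -0.02 -0.  ] gap 51.7 0.0
[(1055, 292, 230, 526.8, 292.0, 14.0, 55.5, 52.8), (5486, 64, 72, 592.2, 108.9, 22.8, 117.1, 90.4)]
[(49, 142, 221, 522.1, 286.8, 13.8, 28.9, 56.1), (94, 304, 196, 581.1, -122.7, 12.7, 48.0, 89.5), (770, 259, 188, 602.4, -5.5, 18.7, 323.5, 90.5)]
in lane [(49, 142, 221, 521.5, 283.8, 13.7, 28.6, 56.1), (94, 304, 196, 579.9, -122.0, 12.6, 47.6, 89.5), (770, 259, 188, 601.0, -5.8, 18.5, 320.5, 90.5)]
```

move_arm:
  increments:
    - {"tx": -0.05, "ty": 1.7, "tz": 0, "wx": 0, "wy": 0, "wz": -2.5, "fingers": 110}
    - {"tx": -0.05, "ty": 1.7, "tz": -4, "wx": 0, "wy": 0, "wz": -2.5, "fingers": 110}
    - {"tx": -0.05, "ty": 1.7, "tz": -8, "wx": 0, "wy": 0, "wz": -2.5, "fingers": 120}
    - {"tx": -0.05, "ty": 1.7, "tz": -10, "wx": 0, "wy": 0, "wz": -2.5, "fingers": 120}
    - {"tx": -0.05, "ty": 1.7, "tz": -10.2, "wx": 0, "wy": 0, "wz": -2.5, "fingers": 120}
    - {"tx": -0.05, "ty": 1.7, "tz": -10.2, "wx": 0, "wy": 0, "wz": -2.5, "fingers": 120}
    - {"tx": -0.05, "ty": 1.7, "tz": -10.2, "wx": 0, "wy": 0, "wz": -2.5, "fingers": 255}
    - {"tx": -0.05, "ty": 1.7, "tz": -10.2, "wx": 0, "wy": 0, "wz": -2.5, "fingers": 255}
    - {"tx": -0.05, "ty": 1.7, "tz": -10.2, "wx": 0, "wy": 0, "wz": -2.5, "fingers": 255}
    - {"tx": -0.05, "ty": 1.7, "tz": -10.2, "wx": 0, "wy": 0, "wz": -2.5, "fingers": 255}
    - {"tx": -0.05, "ty": 1.7, "tz": -10.2, "wx": 0, "wy": 0, "wz": -2.5, "fingers": 255}

```text
time: 34.93
ee_pos: [530.3, 295.6, 30.8]
orientation: [-0.445, 0.896, 0.0, 0.002]
wrist_force: [-1.2, 0.3, 6.5]
finger_gap: 12.6
finger_force: 59.0
```

```bash
python3 -c "
from h import *
st()"
```

```text
t 34.93 tcp [530.3 295.6  30.8] close 142.85 tilt [ 0.004  0.002 -1.   ] q [ 0.84  0.12 -0.2   0.   -1.25 -1.49] F [-1.2  0.3  6.5] T [-0.14  0.32 -0.1 ] gap 12.6 59.03393268585205
```

move_arm:
  increments:
    - {"tx": 0, "ty": 0, "tz": 4, "wx": 0, "wy": 0, "wz": 0, "fingers": 255}
    - {"tx": 0, "ty": 0, "tz": 8, "wx": 0, "wy": 0, "wz": 7, "fingers": 255}
    - {"tx": 0.5, "ty": -3, "tz": 11, "wx": 0, "wy": 0, "wz": 14, "fingers": 255}
    - {"tx": 1, "ty": -7, "tz": 11, "wx": 0, "wy": 0, "wz": 21, "fingers": 255}
    - {"tx": 2, "ty": -11, "tz": 11, "wx": 0, "wy": 0, "wz": 28, "fingers": 255}
    - {"tx": 3, "ty": -15, "tz": 11, "wx": 0, "wy": 0, "wz": 35, "fingers": 255}
    - {"tx": 4, "ty": -19, "tz": 11, "wx": 0, "wy": 0, "wz": 37.6, "fingers": 255}
    - {"tx": 4.9, "ty": -23, "tz": 11, "wx": 0, "wy": 0, "wz": 37.6, "fingers": 255}
    - {"tx": 4.9, "ty": -27, "tz": 11, "wx": 0, "wy": 0, "wz": 37.6, "fingers": 255}
    - {"tx": 4.9, "ty": -31, "tz": 11, "wx": 0, "wy": 0, "wz": 37.6, "fingers": 255}
    - {"tx": 4.9, "ty": -34.4, "tz": 11, "wx": 0, "wy": 0, "wz": 37.6, "fingers": 255}
    - {"tx": 4.9, "ty": -34.4, "tz": 9, "wx": 0, "wy": 0, "wz": 37.6, "fingers": 255}

```text
time: 35.93
ee_pos: [579.7, -54.8, 122.7]
orientation: [0.708, -0.706, 0.003, -0.002]
wrist_force: [0.8, 1.6, -0.6]
finger_gap: 12.6
finger_force: 59.3
```

move_arm:
  increments:
    - {"tx": 0, "ty": 0, "tz": -2, "wx": 0, "wy": 0, "wz": 0, "fingers": 255}
    - {"tx": 0, "ty": 0, "tz": -5, "wx": 0, "wy": 0, "wz": 0, "fingers": 255}
    - {"tx": 0, "ty": 0, "tz": -5, "wx": 0, "wy": 0, "wz": 0, "fingers": 255}
    - {"tx": 0, "ty": 0, "tz": -5, "wx": 0, "wy": 0, "wz": 0, "fingers": 255}

```text
time: 36.27
ee_pos: [576.8, -49.6, 66.8]
orientation: [0.71, -0.705, -0.001, 0.001]
wrist_force: [0.8, -1.3, 0.8]
finger_gap: 12.7
finger_force: 59.0
```

```bash
python3 -c "
from h import *
st()"
```

```text
t 36.27 tcp [576.8 -49.6  66.8] close -179.58 tilt [-0.003 -0.001 -1.   ] q [ 0.26  0.03 -0.23 -0.   -1.32 -0.25] F [ 0.8 -1.3  0.8] T [ 0.01 -0.03  0.01] gap 12.7 59.02696967124939
```

move_arm:
  increments:
    - {"tx": 0.15, "ty": 0.1, "tz": -1, "wx": 0, "wy": 0, "wz": 0, "fingers": 255}
    - {"tx": 0.15, "ty": 0.1, "tz": -2.0, "wx": 0, "wy": 0, "wz": 0, "fingers": 255}
    - {"tx": 0.15, "ty": 0.1, "tz": -2.0, "wx": 0, "wy": 0, "wz": 0, "fingers": 255}
    - {"tx": 0.15, "ty": 0.1, "tz": -2.0, "wx": 0, "wy": 0, "wz": 0, "fingers": 255}

```text
time: 36.6
ee_pos: [579.3, -48.1, 47.6]
orientation: [0.71, -0.704, -0.0, 0.0]
wrist_force: [-0.6, 0.1, -2.1]
finger_gap: 12.6
finger_force: 59.2
```

```bash
python3 -c "
from h import *
st()"
```

```text
t 36.6 tcp [579.3 -48.1  47.6] close -179.56 tilt [-0.001 -0.    -1.   ] q [ 0.26  0.05 -0.24 -0.   -1.28 -0.25] F [-0.6  0.1 -2.1] T [ 0.03 -0.03 -0.07] gap 12.6 59.15989816188812
```

move_arm:
  increments:
    - {"tx": 0, "ty": 0, "tz": -0.3, "wx": 0, "wy": 0, "wz": 0, "fingers": 255}
    - {"tx": 0, "ty": 0, "tz": -0.55, "wx": 0, "wy": 0, "wz": 0, "fingers": 255}
    - {"tx": 0, "ty": 0, "tz": -0.55, "wx": 0, "wy": 0, "wz": 0, "fingers": 255}
    - {"tx": 0, "ty": 0, "tz": -0.5, "wx": 0, "wy": 0, "wz": 0, "fingers": 120}
    - {"tx": 0, "ty": 0, "tz": -0.4, "wx": 0, "wy": 0, "wz": 0, "fingers": 120}
    - {"tx": 0, "ty": 0, "tz": 0, "wx": 0, "wy": 0, "wz": 0, "fingers": 120}
    - {"tx": 0, "ty": 0, "tz": 4, "wx": 0, "wy": 0, "wz": 0, "fingers": 110}
    - {"tx": 0, "ty": 0, "tz": 8, "wx": 0, "wy": 0, "wz": 0, "fingers": 100}
    - {"tx": 0, "ty": 3, "tz": 12, "wx": 0, "wy": 0, "wz": 7, "fingers": 100}
    - {"tx": 0, "ty": 7, "tz": 13, "wx": 0, "wy": 0, "wz": 14, "fingers": 100}
    - {"tx": 0, "ty": 11, "tz": 13, "wx": 0, "wy": 0, "wz": 21, "fingers": 100}
    - {"tx": -1, "ty": 15, "tz": 13, "wx": 0, "wy": 0, "wz": 28, "fingers": 100}

```text
time: 37.6
ee_pos: [571.2, 99.6, 180.1]
orientation: [0.86, -0.51, 0.001, -0.002]
wrist_force: [0.5, 0.3, -0.8]
finger_gap: 51.9
finger_force: 0.0
```

move_arm:
  increments:
    - {"tx": -1, "ty": 4, "tz": 0, "wx": 0, "wy": 0, "wz": 7, "fingers": 100}
    - {"tx": -2, "ty": 8, "tz": 0, "wx": 0, "wy": 0, "wz": 14, "fingers": 100}
    - {"tx": -3, "ty": 12, "tz": 0, "wx": 0, "wy": 0, "wz": 21, "fingers": 100}
    - {"tx": -4, "ty": 16, "tz": 0, "wx": 0, "wy": 0, "wz": 28, "fingers": 100}
    - {"tx": -5, "ty": 20, "tz": 0, "wx": 0, "wy": 0, "wz": 35, "fingers": 100}
    - {"tx": -6, "ty": 24, "tz": 0, "wx": 0, "wy": 0, "wz": 42, "fingers": 100}
    - {"tx": -6, "ty": 27, "tz": 0, "wx": 0, "wy": 0, "wz": 42.5, "fingers": 100}
    - {"tx": -6, "ty": 29, "tz": -2, "wx": 0, "wy": 0, "wz": 42.5, "fingers": 100}
    - {"tx": -6, "ty": 29, "tz": -4, "wx": 0, "wy": 0, "wz": 42.5, "fingers": 100}
    - {"tx": -6, "ty": 29, "tz": -4, "wx": 0, "wy": 0, "wz": 42.5, "fingers": 100}
    - {"tx": -6, "ty": 29, "tz": -4, "wx": 0, "wy": 0, "wz": 42.5, "fingers": 100}

```text
time: 38.52
ee_pos: [509.9, 387.5, 136.9]
orientation: [0.986, -0.166, -0.0, 0.001]
wrist_force: [1.0, -0.3, 0.9]
finger_gap: 51.9
finger_force: 0.0
```

```bash
python3 -c "
from h import *
st(); im,m=snap('wrist','w18.png'); 
print([b for b in blobs(im,m,(100,110,50),(125,255,255),50,100)])
t,mt=snap('top','t5.png')
print('in lane',[b for b in blobs(t,mt,(100,120,70),(125,255,255),62,30) if b[3]<660])"
```

```text
t 38.52 tcp [509.9 387.5 136.9] close -109.06 tilt [-0.001 -0.002 -1.   ] q [ 0.96  0.16  0.04  0.   -1.46  0.28] F [ 1.  -0.3  0.9] T [-0.   -0.04  0.01] gap 51.9 0.0
[(1014, 260, 219, 511.9, 402.2, 13.8, 53.7, 160.4), (115, 177, 57, 643.3, 417.7, 11.1, 35.4, 121.7), (108, 541, 2, 592.7, 169.2, 5.3, 17.6, 71.0), (4225, 118, 23, 672.8, 448.8, 36.2, 63.0, 71.0)]
in lane [(93, 275, 197, 578.0, -49.4, 12.6, 47.5, 89.5), (94, 304, 196, 579.9, -122.0, 12.6, 47.6, 89.5), (768, 259, 188, 601.0, -5.8, 18.5, 320.5, 90.5)]
```

move_arm:
  increments:
    - {"tx": 0.03, "ty": 1.5, "tz": 0, "wx": 0, "wy": 0, "wz": -0.5, "fingers": 110}
    - {"tx": 0.03, "ty": 1.5, "tz": -4, "wx": 0, "wy": 0, "wz": -0.5, "fingers": 110}
    - {"tx": 0.03, "ty": 1.5, "tz": -8, "wx": 0, "wy": 0, "wz": -0.5, "fingers": 120}
    - {"tx": 0.03, "ty": 1.5, "tz": -10.5, "wx": 0, "wy": 0, "wz": -0.5, "fingers": 120}
    - {"tx": 0.03, "ty": 1.5, "tz": -10.8, "wx": 0, "wy": 0, "wz": -0.5, "fingers": 120}
    - {"tx": 0.03, "ty": 1.5, "tz": -10.8, "wx": 0, "wy": 0, "wz": -0.5, "fingers": 120}
    - {"tx": 0.03, "ty": 1.5, "tz": -10.8, "wx": 0, "wy": 0, "wz": -0.5, "fingers": 255}
    - {"tx": 0.03, "ty": 1.5, "tz": -10.8, "wx": 0, "wy": 0, "wz": -0.5, "fingers": 255}
    - {"tx": 0.03, "ty": 1.5, "tz": -10.8, "wx": 0, "wy": 0, "wz": -0.5, "fingers": 255}
    - {"tx": 0.03, "ty": 1.5, "tz": -10.8, "wx": 0, "wy": 0, "wz": -0.5, "fingers": 255}
    - {"tx": 0.03, "ty": 1.5, "tz": -10.8, "wx": 0, "wy": 0, "wz": -0.5, "fingers": 255}

```text
time: 39.53
ee_pos: [511.9, 404.1, 33.3]
orientation: [0.985, -0.17, 0.002, -0.002]
wrist_force: [-1.1, -1.5, 7.1]
finger_gap: 12.7
finger_force: 59.5
```

```bash
python3 -c "
from h import *
st()"
```

```text
t 39.53 tcp [511.9 404.1  33.3] close -109.56 tilt [ 0.004  0.003 -1.   ] q [ 0.98  0.24 -0.06  0.   -1.27  0.25] F [-1.1 -1.5  7.1] T [-0.17  0.3  -0.02] gap 12.7 59.530951380729675
```

move_arm:
  increments:
    - {"tx": 0, "ty": 0, "tz": 4, "wx": 0, "wy": 0, "wz": 0, "fingers": 255}
    - {"tx": 0, "ty": 0, "tz": 8, "wx": 0, "wy": 0, "wz": -7, "fingers": 255}
    - {"tx": 0.5, "ty": -3, "tz": 11, "wx": 0, "wy": 0, "wz": -14, "fingers": 255}
    - {"tx": 1, "ty": -7, "tz": 11, "wx": 0, "wy": 0, "wz": -21, "fingers": 255}
    - {"tx": 2, "ty": -11, "tz": 11, "wx": 0, "wy": 0, "wz": -28, "fingers": 255}
    - {"tx": 3, "ty": -15, "tz": 11, "wx": 0, "wy": 0, "wz": -35, "fingers": 255}
    - {"tx": 4, "ty": -19, "tz": 11, "wx": 0, "wy": 0, "wz": -42, "fingers": 255}
    - {"tx": 5, "ty": -23, "tz": 11, "wx": 0, "wy": 0, "wz": -49, "fingers": 255}
    - {"tx": 6, "ty": -27, "tz": 11, "wx": 0, "wy": 0, "wz": -56, "fingers": 255}
    - {"tx": 6.7, "ty": -31, "tz": 11, "wx": 0, "wy": 0, "wz": -63, "fingers": 255}
    - {"tx": 6.7, "ty": -35, "tz": 11, "wx": 0, "wy": 0, "wz": -70, "fingers": 255}
    - {"tx": 6.7, "ty": -37.6, "tz": 11, "wx": 0, "wy": 0, "wz": -70, "fingers": 255}

```text
time: 40.53
ee_pos: [577.5, 23.9, 140.6]
orientation: [-0.707, 0.707, -0.0, 0.0]
wrist_force: [0.2, 1.5, -1.3]
finger_gap: 12.4
finger_force: 59.0
```

move_arm:
  increments:
    - {"tx": 0, "ty": 0, "tz": -1, "wx": 0, "wy": 0, "wz": 0, "fingers": 255}
    - {"tx": 0, "ty": 0, "tz": -4, "wx": 0, "wy": 0, "wz": 0, "fingers": 255}
    - {"tx": 0, "ty": 0, "tz": -6, "wx": 0, "wy": 0, "wz": 0, "fingers": 255}
    - {"tx": 0, "ty": 0, "tz": -6, "wx": 0, "wy": 0, "wz": 0, "fingers": 255}
    - {"tx": 0, "ty": 0, "tz": -6, "wx": 0, "wy": 0, "wz": 0, "fingers": 255}

```text
time: 40.95
ee_pos: [577.1, 26.9, 79.6]
orientation: [0.71, -0.704, -0.0, 0.001]
wrist_force: [0.4, -0.7, -0.0]
finger_gap: 12.8
finger_force: 58.9
```

```bash
python3 -c "
from h import *
st()"
```

```text
t 40.95 tcp [577.1  26.9  79.6] close -179.56 tilt [-0.001 -0.001 -1.   ] q [ 0.39  0.02 -0.21  0.   -1.34 -0.39] F [ 0.4 -0.7 -0. ] T [ 0.01 -0.06 -0.02] gap 12.8 58.904494643211365
```

move_arm:
  increments:
    - {"tx": 0.1, "ty": 0, "tz": -1.5, "wx": 0, "wy": 0, "wz": 0, "fingers": 255}
    - {"tx": 0.1, "ty": 0, "tz": -3.0, "wx": 0, "wy": 0, "wz": 0, "fingers": 255}
    - {"tx": 0.1, "ty": 0, "tz": -3.2, "wx": 0, "wy": 0, "wz": 0, "fingers": 255}
    - {"tx": 0.1, "ty": 0, "tz": -3.2, "wx": 0, "wy": 0, "wz": 0, "fingers": 255}

```text
time: 41.28
ee_pos: [578.8, 27.3, 48.7]
orientation: [0.71, -0.704, 0.0, -0.0]
wrist_force: [0.6, 0.0, -1.2]
finger_gap: 12.9
finger_force: 59.5
```

```bash
python3 -c "
from h import *
st()"
```

```text
t 41.28 tcp [578.8  27.3  48.7] close -179.54 tilt [ 0. -0. -1.] q [ 0.39  0.04 -0.25  0.   -1.28 -0.39] F [ 0.6  0.  -1.2] T [-0.02  0.02  0.04] gap 12.9 59.53032374382019
```

move_arm:
  increments:
    - {"tx": 0, "ty": 0, "tz": -0.3, "wx": 0, "wy": 0, "wz": 0, "fingers": 255}
    - {"tx": 0, "ty": 0, "tz": -0.4, "wx": 0, "wy": 0, "wz": 0, "fingers": 255}
    - {"tx": 0, "ty": 0, "tz": -0.4, "wx": 0, "wy": 0, "wz": 0, "fingers": 120}
    - {"tx": 0, "ty": 0, "tz": -0.3, "wx": 0, "wy": 0, "wz": 0, "fingers": 120}
    - {"tx": 0, "ty": 0, "tz": 0.2, "wx": 0, "wy": 0, "wz": 0, "fingers": 120}
    - {"tx": 0, "ty": 0, "tz": 4, "wx": 0, "wy": 0, "wz": 0, "fingers": 110}
    - {"tx": 0, "ty": 0, "tz": 8, "wx": 0, "wy": 0, "wz": 0, "fingers": 100}
    - {"tx": -1, "ty": 4, "tz": 11, "wx": 0, "wy": 0, "wz": 0, "fingers": 100}
    - {"tx": -2, "ty": 8, "tz": 11, "wx": 0, "wy": 0, "wz": 0, "fingers": 100}
    - {"tx": -2.5, "ty": 12, "tz": 11, "wx": 0, "wy": 0, "wz": 0, "fingers": 100}
    - {"tx": -2.5, "ty": 14, "tz": 11, "wx": 0, "wy": 0, "wz": 0, "fingers": 100}
    - {"tx": -2.5, "ty": 14, "tz": 11, "wx": 0, "wy": 0, "wz": 0, "fingers": 100}

```text
time: 42.28
ee_pos: [553.0, 171.2, 158.5]
orientation: [0.711, -0.703, -0.0, -0.001]
wrist_force: [0.2, -0.7, -0.8]
finger_gap: 51.7
finger_force: 0.0
```

move_arm:
  increments:
    - {"tx": 0, "ty": 0, "tz": 0, "wx": 0, "wy": 0, "wz": 0, "fingers": 100}
    - {"tx": 0, "ty": 0, "tz": 0, "wx": 0, "wy": 0, "wz": 0, "fingers": 100}

```text
time: 42.45
ee_pos: [553.6, 166.9, 158.2]
orientation: [0.71, -0.704, 0.0, -0.0]
wrist_force: [0.5, -0.2, -0.7]
finger_gap: 51.6
finger_force: 0.0
```

Run:
```python
from h import *
st(); im,m=snap('wrist','w19.png'); c=roller(im,m)
h=cv2.cvtColor(im,cv2.COLOR_RGB2HSV); k=cv2.inRange(h,np.array((100,110,30)),np.array((125,255,255)))
# fence at roller height: face bottom edge z12 / far edge z30 along y 80..130
for y in(75,90,105,120):
    r=[]
    for z,side in((12,0),(30,1)):
        xs=np.arange(570,630,.5); uv=[proj(m,(x,y,z)) for x in xs]
        on=[0<=u<559.5 and 0<=v<419.5 and k[int(v),int(u)]>0 for u,v in uv]
        x=xs[on]; r.append((x.min(),x.max()) if len(x) else None)
    print(y,r)
t,mt=snap('top','t6.png')
print('in lane',[b for b in blobs(t,mt,(100,120,70),(125,255,255),62,30) if b[3]<660])
print('gauge',blobs(t,mt,(8,150,120),(18,255,255),23),'handle',[b for b in blobs(t,mt,(0,150,90),(5,255,255),65,50) if b[4]<-200])
hh=np.zeros((420,800,3),np.uint8); hh[:, :560]=im; hh[:240,560:]=cv2.resize(t[178:278,190:290],(240,240)); hh[240:,560:]=cv2.resize(t[190:290,340:440],(240,180))
cv2.imwrite('pics/final.png',hh[:,:,::-1])
```

```text
t 42.45 tcp [553.6 166.9 158.2] close -179.56 tilt [ 0. -0. -1.] q [ 0.64 -0.01 -0.1   0.   -1.48 -0.63] F [ 0.5 -0.2 -0.7] T [-0.06 -0.01  0.  ] gap 51.6 0.0
disc centre [536.04 105.75] n 58 rms 0.55 radius from pivot 12.25 value deg 90.6
mark n 136 mean dir value deg 91.6
75 [(np.float64(596.0), np.float64(617.5)), (np.float64(593.5), np.float64(613.5))]
90 [(np.float64(595.5), np.float64(617.5)), (np.float64(593.0), np.float64(613.5))]
105 [(np.float64(596.0), np.float64(617.5)), (np.float64(593.5), np.float64(613.5))]
120 [(np.float64(595.5), np.float64(617.0)), (np.float64(593.0), np.float64(613.5))]
in lane [(93, 275, 197, 578.0, -49.4, 12.6, 47.5, 89.5), (92, 243, 197, 578.8, 30.7, 12.6, 47.5, 89.5), (94, 304, 196, 579.9, -122.0, 12.6, 47.6, 89.5), (773, 259, 188, 601.0, -5.8, 18.5, 320.5, 90.5)]
gauge [(604, 404, 230, 494.0, -378.6, 30.7, 141.1, 178.3)] handle [(74, 365, 246, 453.8, -271.2, 12.4, 37.2, 178.7), (182, 373, 246, 452.4, -292.3, 19.9, 79.1, 178.6)]
```

View pics/final.png

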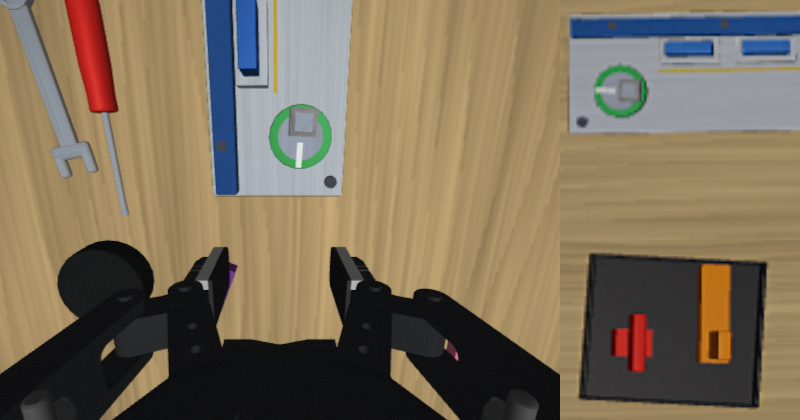

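All three brackets stand in the lane, and the handle and gauge are in the tray. The roller mark reads slightly differently from this side, so I'm repeating the earlier viewpoint for a like-for-like check of the gap.

move_arm:
  increments:
    - {"tx": 1, "ty": -1, "tz": 0, "wx": 0, "wy": 0, "wz": -7, "fingers": 100}
    - {"tx": 2, "ty": -2, "tz": 0, "wx": 0, "wy": 0, "wz": -14, "fingers": 100}
    - {"tx": 3, "ty": -3, "tz": 0, "wx": 0, "wy": 0, "wz": -21, "fingers": 100}
    - {"tx": 4, "ty": -4, "tz": 0, "wx": 0, "wy": 0, "wz": -28, "fingers": 100}
    - {"tx": 4.8, "ty": -5, "tz": 0, "wx": 0, "wy": 0, "wz": -35, "fingers": 100}
    - {"tx": 4.8, "ty": -6, "tz": 0, "wx": 0, "wy": 0, "wz": -42, "fingers": 100}
    - {"tx": 4.8, "ty": -7.3, "tz": 0, "wx": 0, "wy": 0, "wz": -49, "fingers": 100}
    - {"tx": 4.8, "ty": -7.3, "tz": 0, "wx": 0, "wy": 0, "wz": -56, "fingers": 100}
    - {"tx": 4.8, "ty": -7.3, "tz": 0, "wx": 0, "wy": 0, "wz": -63, "fingers": 100}
    - {"tx": 4.8, "ty": -7.3, "tz": 0, "wx": 0, "wy": 0, "wz": -70, "fingers": 100}
    - {"tx": 4.8, "ty": -7.3, "tz": 0, "wx": 0, "wy": 0, "wz": -77, "fingers": 100}
    - {"tx": 4.8, "ty": -7.3, "tz": -0.4, "wx": 0, "wy": 0, "wz": -84, "fingers": 100}

```text
time: 43.55
ee_pos: [602.0, 92.7, 154.7]
orientation: [-0.052, 0.999, 0.0, 0.001]
wrist_force: [0.5, -0.4, 0.3]
finger_gap: 51.9
finger_force: 0.0
```

move_arm:
  increments:
    - {"tx": 0, "ty": 0, "tz": 0, "wx": 0, "wy": 0, "wz": -7, "fingers": 100}
    - {"tx": 0, "ty": 0, "tz": 0, "wx": 0, "wy": 0, "wz": -11, "fingers": 100}
    - {"tx": 0, "ty": 0, "tz": 0, "wx": 0, "wy": 0, "wz": -11, "fingers": 100}
    - {"tx": 0, "ty": 0, "tz": 0, "wx": 0, "wy": 0, "wz": -11, "fingers": 100}

```text
time: 43.88
ee_pos: [601.6, 93.1, 153.8]
orientation: [0.039, 0.999, 0.0, 0.0]
wrist_force: [0.0, 0.2, -0.3]
finger_gap: 52.1
finger_force: 0.0
```

Run:
```python
from h import *
st(); im,m=snap('wrist','w20.png'); c=roller(im,m)
h=cv2.cvtColor(im,cv2.COLOR_RGB2HSV); k=cv2.inRange(h,np.array((100,110,30)),np.array((125,255,255)))
for y in(80,95,105,120):
    xs=np.arange(570,630,.25); 
    for z in(12,30):
        on=[k[int(v),int(u)]>0 if 0<=u<560 and 0<=v<420 else False for u,v in (proj(m,(x,y,z)) for x in xs)]; x=xs[on]; print(y,z,x.min() if len(x) else None,x.max() if len(x) else None)
```

```text
t 43.88 tcp [601.6  93.1 153.8] close 85.49 tilt [ 0.  0. -1.] q [ 0.48  0.07 -0.03  0.   -1.48 -2.13] F [ 0.   0.2 -0.3] T [-0.02  0.   -0.02] gap 52.1 0.0
disc centre [536.73 105.73] n 60 rms 0.5 radius from pivot 12.25 value deg 93.9
mark n 146 mean dir value deg 93.8
80 12 596.75 620.25
80 30 592.75 614.75
95 12 596.75 619.25
95 30 593.0 614.0
105 12 596.75 620.0
105 30 592.75 614.75
120 12 595.75 619.25
120 30 592.25 614.0
```

The reading is unchanged (disc 536.7, mark 93.8°), so the gap has held at about 31 mm. I'm handing it in.

```bash
python3 -c "
from station import robot
print(robot.job_done())"
```

```text
the job is handed in; nothing more can be done
None
```

I finished and handed in the job, but no verdict came back. The roller gap is about 31 mm by my own measurements, the gauge slid out along the lane, the handle and gauge are back in the tray, and all three brackets stand along the fence.

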